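# View tea colour standards over the lamp and dock them on their pins

## Robot

A 6-joint arm with a two-finger parallel gripper is mounted at the origin on a cart in front of the work surface, level with it; the furniture and walls round the work are solid. World frame = base frame: x ahead of the robot, y to its left, z up, the work surface at z = 0. Lengths are in m, angles in rad, forces in N, time in s.
With the tool pointing down it reaches from about 0.4 to 0.925 m from the base axis. Payload 12.5 kg.
Tool frame: the origin (TCP) lies between the finger pads; the fingertips stand 17 mm ahead of it and the grasp point (between the pads) lies 2 mm behind it; z points along the fingers, y is the line along which they close (so a half turn about z gives the same grasp; the last joint's range is limited). The gripper opens to 95 mm and grips with 3 to 60 N. Pads are 20 mm wide; open, the fingers measure 119 mm over their backs; the gripper's body (75 mm by 180 mm) begins 59 mm behind the grasp point.
Start: joints at [1.201, 0.491, 1.559, -0, 1.092, -0.106], TCP at [0.163, 0.603, 0.232] pointing down, gripper open.
Joint ranges: [-3.1, 3.1], [-0.84, 2.19], [0.05, 2.79], [-1.13, 4.28], [0.06, 2.93], [-2.69, 2.69]. Speed limits (rad/s): [2.22, 2.22, 2.79, 3.14, 3.14, 3.14].

## Interface

Orientations are given as a unit quaternion [x, y, z, w].
In Python, from workcell import ctrl gives the robot as it stands.
- The arm moves only by the tool send_rows, never from a script. Its argument "targets" is a list that holds one entry, the list of rows, each a list of 7 numbers: the shift along the world's x, y, z normalised to -1 to 1, where 1 is 0.25 m, then the turn, a rotation vector about the world's x, y, z normalised to -1 to 1, where 1 is 0.08 rad, then the opening, from -1 (shut) to 1 (fully open). A call has exactly 5 rows; each row shifts and turns the commanded pose from where the row before left it; what a row does not reach is not made up. A row lasts 1/12 s, in which the tool goes at most 41.7 mm and 7.16 degrees, less where a joint would pass 70% of its speed; a pose out of reach is approached as far as the arm can. A call with a number of a shift or a turn outside -1 to 1 is refused whole. A call with a gripper value outside its range is refused whole. The fingers move at their own pace and stop on an object; "grip_force" is the grip in N (left out, the last holds). Time passes only in rows, so rows that do not move let the fingers close, or fill a call up. It gives the time, the measured TCP pose, the force, the opening and the grip force at its end, in the units of the state.
- ctrl.state(): the state, without advancing time (a new reading comes with each control period).
- ctrl.get_image(name): name is "side" or "top" or "wrist"; returns a dict with "image" (480x640x3 uint8, red, green, blue), "fx", "fy", "cx", "cy" (pixels), "world_to_cam" (4x4, takes a point from world to camera coordinates); the wrist camera has in their place "hand_eye" (4x4, takes a point from camera to tool coordinates, whose origin is the TCP and whose axes are the flange's). Camera axes: x right, y up, looking along -z (the intrinsics and any distortion apply to the point x, -y, -z); pixel columns grow to the right and rows downward; lengths in m; the calibration is good to about 2 mm. A picture is of the moment at which its call begins: read the wrist's pose just before it. There is no depth.
- ctrl.sign_off(): hands the job in; it is judged then, once.
Trained networks look in a picture, given as the dict that the camera call returned (one of the last four; its "shot" number tells which), for a name from the list of things; names that differ only in an ending like _2 or _b are one class to them, and where a whole thing is asked for, a point or a joint stands for the part that bears it (a point fixed in the world has none). Each returns a list of dicts, best first, with "p" (0 to 1); they miss things now and then, are a little off and sometimes report something else, mostly with a low value. They report only what shows in the picture. A call takes as long as a camera call.
- ctrl.recognise(picture, target): "location" ([column, row] in pixels, amid what is visible of it).
The state is a dict: "t": time; "joints": joint angles; "qd": joint speeds; "tau": joint torques, N m; "ee_pos": TCP position; "ee_rot": TCP orientation; "ft_force": force on the tool from outside, world axes, zero at the start; "moment": the same for the moment, N m; "gripper_width": finger opening in m; "grasp_force": force on a finger pad.
Only numpy, scipy, OpenCV 4.12 (cv2) and the standard library are available. Lean on these libraries where they do the work, as an engineer would, in place of code of your own. Each camera call takes 0.05 s, during which the arm holds its last target. There are 200 camera calls.

## Task

Switch the viewing lamp on with its toggle, then take the tea colour standards that are there one at a time, lightest first (straw, amber, dark brown): pick the plate up by its fin, hold it level and still for two seconds with its glass centred about 3 cm above the lamp, then lay it in the dock with the spot of its colour, glass end towards the keeper bar and hole end resting on the pin, and nudge it under the bar until its hole drops over the pin and it lies flat. Finish each plate before viewing the next. When all are docked, switch the lamp off again; leave the mug, the tape and the vial where they are.

Things in the scene. Friction and masses are not known exactly. Their poses are not given: they have to be found in the camera images.
- straw_grip (a point): pale straw-yellow standard (may be absent): loose aluminium plate 100 x 60 x 6 mm, 140 g, with an upright black fin to hold it by, 30 mm long (plate x), 12 mm thick (y), reaching from 6 to 48 mm above the plate's underside. Point: in the fin over the plate's centre, 30 mm above the underside. Plate x runs from hole end to glass end, z up; it balances about 7 mm ahead (+x) of here
- straw_glass (a point): centre of the pale straw-yellow round glass (28 mm across) of that plate, level with its upper face: 33 mm ahead (+x) of the plate's centre, 6 mm above its underside. Axes as the plate's
- straw_hole (a point): centre of that plate's round through hole, diameter 14 mm, at the level of its underside: 36 mm behind (-x) the plate's centre. Axes as the plate's
- amber_grip (a point): orange-amber standard (may be absent): loose aluminium plate 100 x 60 x 6 mm, 140 g, with an upright black fin to hold it by, 30 mm long (plate x), 12 mm thick (y), reaching from 6 to 48 mm above the plate's underside. Point: in the fin over the plate's centre, 30 mm above the underside. Plate x runs from hole end to glass end, z up; it balances about 7 mm ahead (+x) of here
- amber_glass (a point): centre of the orange-amber round glass (28 mm across) of that plate, level with its upper face: 33 mm ahead (+x) of the plate's centre, 6 mm above its underside. Axes as the plate's
- amber_hole (a point): centre of that plate's round through hole, diameter 14 mm, at the level of its underside: 36 mm behind (-x) the plate's centre. Axes as the plate's
- dark_grip (a point): dark red-brown standard (may be absent): loose aluminium plate 100 x 60 x 6 mm, 140 g, with an upright black fin to hold it by, 30 mm long (plate x), 12 mm thick (y), reaching from 6 to 48 mm above the plate's underside. Point: in the fin over the plate's centre, 30 mm above the underside. Plate x runs from hole end to glass end, z up; it balances about 7 mm ahead (+x) of here
- dark_glass (a point): centre of the dark red-brown round glass (28 mm across) of that plate, level with its upper face: 33 mm ahead (+x) of the plate's centre, 6 mm above its underside. Axes as the plate's
- dark_hole (a point): centre of that plate's round through hole, diameter 14 mm, at the level of its underside: 36 mm behind (-x) the plate's centre. Axes as the plate's
- pin_straw (a point): foot of the fixed steel pin in the dock with the pale straw-yellow spot (19 mm across, on its near end), on the dock floor, 6 mm above the worktop. Pin 10 mm across, round-topped, 8 mm high above the floor. x points from the dock's open near end to its closed far end. A plate that is home has its centre 36 mm ahead (+x) of here, its far edge under the keeper bar, its underside on the floor
- dock_straw: that fixed dock; origin on the worktop where the centre of a home plate lies, pin at x = -36 mm. Floor 6 mm up, x -77 to +59, 90 wide. Rails 11 mm high, 63 apart, x 24 to 58; flared to 73 apart from x 24 back to 6. Keeper bar over x 44 to 54, underside 11 and top 17 mm above the floor; end wall at x 54.5. A level plate on top of the pin cannot pass under the bar; one with its glass end on the floor can
- pin_amber (a point): foot of the fixed steel pin in the dock with the orange-amber spot (19 mm across, on its near end), on the dock floor, 6 mm above the worktop. Pin 10 mm across, round-topped, 8 mm high above the floor. x points from the dock's open near end to its closed far end. A plate that is home has its centre 36 mm ahead (+x) of here, its far edge under the keeper bar, its underside on the floor
- dock_amber: that fixed dock; origin on the worktop where the centre of a home plate lies, pin at x = -36 mm. Floor 6 mm up, x -77 to +59, 90 wide. Rails 11 mm high, 63 apart, x 24 to 58; flared to 73 apart from x 24 back to 6. Keeper bar over x 44 to 54, underside 11 and top 17 mm above the floor; end wall at x 54.5. A level plate on top of the pin cannot pass under the bar; one with its glass end on the floor can
- pin_dark (a point): foot of the fixed steel pin in the dock with the dark red-brown spot (19 mm across, on its near end), on the dock floor, 6 mm above the worktop. Pin 10 mm across, round-topped, 8 mm high above the floor. x points from the dock's open near end to its closed far end. A plate that is home has its centre 36 mm ahead (+x) of here, its far edge under the keeper bar, its underside on the floor
- dock_dark: that fixed dock; origin on the worktop where the centre of a home plate lies, pin at x = -36 mm. Floor 6 mm up, x -77 to +59, 90 wide. Rails 11 mm high, 63 apart, x 24 to 58; flared to 73 apart from x 24 back to 6. Keeper bar over x 44 to 54, underside 11 and top 17 mm above the floor; end wall at x 54.5. A level plate on top of the pin cannot pass under the bar; one with its glass end on the floor can
- lamp_face (a point): centre of the milky round top (62 mm across, head 80 mm across) of the fixed white viewing lamp, 71 mm above the worktop; z up, x and y as the lamp's
- lamp_switch_tip (a point): centre of the red ball (26 mm across, about 75 mm above the worktop) at the tip of the lamp's toggle lever, beside the lamp at its near left; the lever is 60 mm long, pivots 22 mm above the worktop on a block 70 x 50 x 25 mm, moves with under 3 N and stays where it is left. Axes turn with the lever
- lamp_switch (a joint): angle of the toggle lever, rad: 0 = off, leaning 0.5 rad to the lamp's -x (towards the robot); 1.0 = on, leaning 0.5 rad to the lamp's +x (away)
- mug: white mug with leaves on it, 92 x 127 x 95 mm, a bystander; origin under its centre
- tape_roll: roll of brown tape, 96 mm across, 48 mm high, a bystander; origin under its centre
- vial: glass vial with a blue cap, 23 mm across, 59 mm high, a bystander; origin under its centre

How it is judged:
On the way, in this order (a step that is already met when the one before it is completed fails the run):
1. the lamp is switched on (value of joint lamp_switch above 0.8 rad), for 0.2 s.
2. the pale straw-yellow plate, if there is one, is held still and level with its glass over the middle of the lamp, not touching it (horizontal distance between straw_glass and lamp_face below 0.015 m and z of straw_glass in the frame of lamp_face between 0.015 and 0.07 m and angle between straw_glass's own z axis and vertical below 0.17 rad), for 1.5 s.
3. the pale straw-yellow plate lies flat on the floor of its own dock with the pin in its hole (horizontal distance between straw_hole and pin_straw below 0.005 m and z of straw_hole in the frame of pin_straw below 0.0025 m and z of straw_glass in the frame of pin_straw below 0.0085 m and angle between the x axis of straw_glass and the x axis of pin_straw, either way round below 0.12 rad and angle between straw_glass's own z axis and vertical below 0.05 rad), for 0.3 s.
4. the orange-amber plate, if there is one, is held still and level with its glass over the middle of the lamp, not touching it (horizontal distance between amber_glass and lamp_face below 0.015 m and z of amber_glass in the frame of lamp_face between 0.015 and 0.07 m and angle between amber_glass's own z axis and vertical below 0.17 rad), for 1.5 s.
5. the orange-amber plate lies flat on the floor of its own dock with the pin in its hole (horizontal distance between amber_hole and pin_amber below 0.005 m and z of amber_hole in the frame of pin_amber below 0.0025 m and z of amber_glass in the frame of pin_amber below 0.0085 m and angle between the x axis of amber_glass and the x axis of pin_amber, either way round below 0.12 rad and angle between amber_glass's own z axis and vertical below 0.05 rad), for 0.3 s.
6. the dark red-brown plate, if there is one, is held still and level with its glass over the middle of the lamp, not touching it (horizontal distance between dark_glass and lamp_face below 0.015 m and z of dark_glass in the frame of lamp_face between 0.015 and 0.07 m and angle between dark_glass's own z axis and vertical below 0.17 rad), for 1.5 s.
7. the dark red-brown plate lies flat on the floor of its own dock with the pin in its hole (horizontal distance between dark_hole and pin_dark below 0.005 m and z of dark_hole in the frame of pin_dark below 0.0025 m and z of dark_glass in the frame of pin_dark below 0.0085 m and angle between the x axis of dark_glass and the x axis of pin_dark, either way round below 0.12 rad and angle between dark_glass's own z axis and vertical below 0.05 rad), for 0.3 s.
At the end, for the whole second after the job is handed in: each plate that was there lies flat on the floor of the dock of its colour (hole within 5 mm of the pin's axis, underside within 2.5 mm of the floor at both ends), let go, and the toggle is below 0.2 rad (off) (all of step 3 and all of step 5 and all of step 7 and value of joint lamp_switch below 0.2 rad); the robot touches nothing.
It fails at once if the mug is shifted by more than 3 cm (distance of mug from where it was at the start of the episode above 0.03 m).
It fails at once if the tape roll is shifted by more than 3 cm (distance of tape_roll from where it was at the start of the episode above 0.03 m).
It fails at once if the vial is shifted by more than 3 cm (distance of vial from where it was at the start of the episode above 0.03 m).
Of straw, amber, dark only 2 to 3 are there at a start; the rules pass over those that are not, and their reading is None.
At some moment in a run one of straw, amber, dark may be knocked a few centimetres aside while the robot is not near it.
Once in a run the grip may slacken for a moment while it holds something.
It also fails if it takes over 210 s, if anything falls off the work surface, if the arm or the gripper's body presses on something with over 40 N, if the wrist force passes 120 N, or if a joint passes its speed limit or range.

## Working session

There is one attempt and no reset: what is moved stays moved. The work goes in short steps, Python scripts to look and compute and a tool call to move; the robot and the scene stay as the last step left them, time stands still between calls to the robot, and variables do not carry over. Pictures are saved under pics/ and viewed, at most 14 in all, crops included, and the job is handed in when it is done.

Besides the shell and the picture viewer there is one more tool, called after "Call:" by a JSON object that holds its "api" and its "payload". send_rows: Moves the arm, as the interface text tells. Scaled input: -1 to 1 covers 0.25 m each way for a shift and 0.08 rad each way for a turn. Its arguments: {"type":"object","properties":{"targets":{"type":"array"},"grip_force":{"type":"number"}},"required":["targets"]}

```bash
mkdir -p pics; ls
cat > h.py <<'E'
import numpy as np, cv2
from scipy.spatial.transform import Rotation as R
from workcell import ctrl
def cam(name):
    s=ctrl.state(); p=ctrl.get_image(name)
    if 'world_to_cam' in p: c2w=np.linalg.inv(np.array(p['world_to_cam']))
    else:
        T=np.eye(4);T[:3,:3]=R.from_quat(s['ee_rot']).as_matrix();T[:3,3]=s['ee_pos'];c2w=T@np.array(p['hand_eye'])
    return p,c2w
def save(p,n): cv2.imwrite('pics/'+n,cv2.cvtColor(p['image'],cv2.COLOR_RGB2BGR))
def back(p,c2w,uv,z):
    d=c2w[:3,:3]@np.array([(uv[0]-p['cx'])/p['fx'],-(uv[1]-p['cy'])/p['fy'],-1]);o=c2w[:3,3]
    return o+d*(z-o[2])/d[2]
def proj(p,c2w,X):
    q=np.linalg.inv(c2w)@np.append(X,1);return np.array([p['cx']+p['fx']*q[0]/-q[2],p['cy']-p['fy']*q[1]/-q[2]])
def st():
    s=ctrl.state();print('t',round(s['t'],2),np.round(s['ee_pos'],4),np.round(R.from_quat(s['ee_rot']).as_matrix()[:,1],3),'F',np.round(s['ft_force'],1),'w',round(s['gripper_width'],4),round(s['grasp_force'],1))
Z=dict(grip=.048,glass=.006,hole=.003,lamp_face=.071,lamp_switch_tip=.075)
E
python3 - <<'E'
from h import *
st()
for n in ['top','side']:
    p,c=cam(n);save(p,n+'0.png');print(n,{k:v for k,v in p.items() if k not in('image',)}, c[:3,3])
    for t in ['straw_glass','amber_glass','dark_glass','straw_hole','amber_hole','dark_hole','straw_grip','amber_grip','dark_grip','dock_straw','dock_amber','dock_dark','pin_straw','pin_amber','pin_dark','lamp_face','lamp_switch_tip','mug','tape_roll','vial']:
        try: r=ctrl.recognise(p,t)
        except Exception as e: print(t,e);continue
        z={'lamp_face':.071,'lamp_switch_tip':.075}.get(t, .03 if 'grip' in t else .006)
        print(t,[(round(x['p'],2),np.round(x['location']).tolist(),np.round(back(p,c,x['location'],z)[:2],3).tolist()) for x in r[:2]])
E
```

```text
pics
t 0.0 [0.1629 0.6032 0.2311] [ 0.261  0.965 -0.001] F [ 0.4 -0.6  0.7] w 0.0951 0.0
top {'fx': 533.7230370532467, 'fy': 533.7230370532467, 'cx': 324.1582585706709, 'cy': 235.77347371577517, 'world_to_cam': array([[ 0.02479467, -0.99956854,  0.01574686, -0.02366985],
       [ 0.98253044,  0.02727217,  0.18409278, -0.54525628],
       [-0.18444281,  0.01090725,  0.98278272, -1.35861787],
       [ 0.        ,  0.        ,  0.        ,  1.        ]]), 'shot': 1} [0.28573049 0.00602947 1.43597665]
straw_glass [(0.67, [219.0, 228.0], [0.568, 0.277])]
amber_glass [(0.64, [323.0, 283.0], [0.425, -0.01]), (0.55, [254.0, 274.0], [0.446, 0.176])]
dark_glass [(0.91, [257.0, 273.0], [0.447, 0.168])]
straw_hole [(0.62, [221.0, 230.0], [0.561, 0.271])]
amber_hole [(0.78, [324.0, 280.0], [0.434, -0.011])]
dark_hole [(0.79, [255.0, 273.0], [0.447, 0.174])]
straw_grip [(0.66, [217.0, 230.0], [0.558, 0.278])]
amber_grip [(0.72, [312.0, 218.0], [0.599, 0.026]), (0.66, [325.0, 285.0], [0.419, -0.015])]
dark_grip []
dock_straw [(0.76, [312.0, 217.0], [0.606, 0.025])]
dock_amber [(0.91, [351.0, 223.0]
[... 1652 characters left out ...]
295.0, 269.0], [0.605, 0.016])]
dock_amber [(0.81, [299.0, 251.0], [0.601, -0.08])]
dock_dark [(0.73, [296.0, 295.0], [0.599, 0.138]), (0.26, [366.0, 203.0], [0.411, -0.414])]
pin_straw [(0.88, [294.0, 269.0], [0.608, 0.014])]
pin_amber [(0.58, [299.0, 250.0], [0.599, -0.085]), (0.17, [307.0, 329.0], [0.573, 0.271])]
pin_dark [(0.62, [296.0, 270.0], [0.604, 0.02]), (0.57, [299.0, 293.0], [0.593, 0.127])]
lamp_face [(0.81, [317.0, 221.0], [0.556, -0.121])]
lamp_switch_tip []
mug [(0.66, [363.0, 262.0], [0.444, -0.022]), (0.57, [368.0, 202.0], [0.403, -0.423])]
tape_roll [(0.7, [310.0, 327.0], [0.566, 0.264]), (0.58, [252.0, 348.0], [0.674, 0.336])]
vial [(0.51, [256.0, 307.0], [0.682, 0.19])]
```

Run:
```python
import cv2
a=cv2.imread('pics/top0.png');cv2.imwrite('pics/top0c.png',cv2.resize(a[150:330,160:480],(800,450),interpolation=cv2.INTER_CUBIC))
```

```text
(no output)
```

View pics/top0c.png

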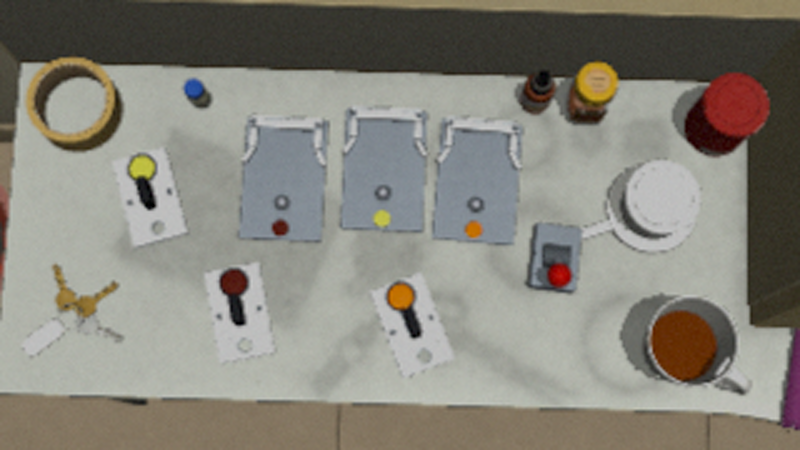

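View pics/side0.png

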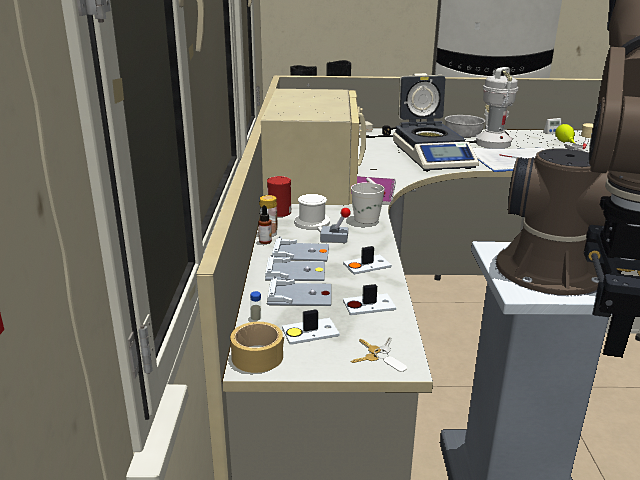

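The pictures show all three plates, glass end away from the robot. In the top crop, straw has its glass at (142,167) and hole at (157,228); dark is at (234,282)/(245,346) and amber at (400,297)/(424,355). The dock pins are at (281,202) dark, (382,192) straw and (475,204) amber. The lamp is at about (663,190) and the red ball at (559,274). Mug and tape match what the networks reported.

Run:
```python
from h import *
p,c=cam('top')
for n,u,v,z in [('sg',142,167,.006),('sh',157,228,.006),('dg',234,282,.006),('dh',245,346,.006),('ag',400,297,.006),('ah',424,355,.006),('pd',281,202,.014),('spd',280,228,.006),('ps',382,192,.014),('sps',381,218,.006),('pa',475,204,.014),('spa',473,229,.006),('lamp',663,190,.071),('ball',559,274,.075)]:
    print(n,np.round(back(p,c,(160+u/2.5,150+v/2.5),z),3))
```

```text
sg [0.599 0.285 0.006]
sh [0.531 0.265 0.006]
dg [0.475 0.178 0.006]
dh [0.406 0.163 0.006]
ag [ 0.463 -0.001  0.006]
ah [ 0.402 -0.028  0.006]
pd [0.562 0.131 0.014]
spd [0.535 0.131 0.006]
ps [0.577 0.022 0.014]
sps [0.549 0.022 0.006]
pa [ 0.566 -0.08   0.014]
spa [ 0.54  -0.078  0.006]
lamp [ 0.575 -0.273  0.071]
ball [ 0.483 -0.164  0.075]
```

Call:
{"api": "send_rows", "payload": {"targets": [[[0.115, -0.1, 0.028, 0, 0, 0.33, 1], [0.115, -0.1, 0.028, 0, 0, 0.33, 1], [0.115, -0.1, 0.028, 0, 0, 0.33, 1], [0.115, -0.1, 0.028, 0, 0, 0.33, 1], [0.115, -0.1, 0.028, 0, 0, 0.33, 1]]]}}

```text
t: 2.57
ee_pos: [0.3077, 0.4771, 0.2671]
ee_rot: [0.065, 0.998, 0.0, 0.0]
ft_force: [0.5, 0.2, -0.4]
gripper_width: 0.0954
grasp_force: 0.0
```

Call:
{"api": "send_rows", "payload": {"targets": [[[0.115, -0.1, 0.028, 0, 0, 0.33, 1], [0.115, -0.1, 0.028, 0, 0, 0.33, 1], [0.115, -0.1, 0.028, 0, 0, 0.33, 1], [0.115, -0.1, 0.028, 0, 0, 0.33, 1], [0.115, -0.1, 0.028, 0, 0, 0.33, 1]]]}}

```text
t: 2.98
ee_pos: [0.4516, 0.3519, 0.3022]
ee_rot: [-0.001, 1.0, 0.0, 0.0]
ft_force: [-0.1, 0.8, 0.3]
gripper_width: 0.0948
grasp_force: 0.0
```

Call:
{"api": "send_rows", "payload": {"targets": [[[0, -0.16, 0, 0, 0, 0, 1], [0, -0.16, 0, 0, 0, 0, 1], [0, -0.16, 0, 0, 0, 0, 1], [0, -0.16, 0, 0, 0, 0, 1], [0, -0.16, 0, 0, 0, 0, 1]]]}}

```text
t: 3.4
ee_pos: [0.45, 0.1516, 0.3018]
ee_rot: [-0.0, 1.0, 0.0, 0.0]
ft_force: [1.2, -0.6, 0.7]
gripper_width: 0.0952
grasp_force: 0.0
```

Call:
{"api": "send_rows", "payload": {"targets": [[[0, -0.16, 0, 0, 0, 0, 1], [0, -0.16, 0, 0, 0, 0, -1], [0, -0.16, 0, 0, 0, 0, -1], [0, -0.16, 0, 0, 0, 0, -1], [0, -0.16, 0, 0, 0, 0, -1]]]}}

```text
t: 3.82
ee_pos: [0.45, -0.0485, 0.302]
ee_rot: [-0.0, 1.0, -0.0, 0.0]
ft_force: [0.8, -0.2, 0.8]
gripper_width: 0.0736
grasp_force: 0.0
```

Call:
{"api": "send_rows", "payload": {"targets": [[[0, -0.1, 0, 0, 0, 0, -1], [0, -0.1, 0, 0, 0, 0, -1], [0, -0.1, 0, 0, 0, 0, -1], [0, -0.1, 0, 0, 0, 0, -1], [0, -0.06, 0, 0, 0, 0, -1]]]}}

```text
t: 4.23
ee_pos: [0.4503, -0.1637, 0.3018]
ee_rot: [0.0, 1.0, -0.0, 0.0]
ft_force: [0.0, 0.4, -0.5]
gripper_width: 0.0404
grasp_force: 0.0
```

Run:
```python
from h import *
p,c=cam('wrist');save(p,'w1.png');st();print(p['fx'],p['cx'],p['cy'],np.round(c,3),[k for k in p])
for t,z in [('lamp_face',.071),('lamp_switch_tip',.075)]:
    for x in ctrl.recognise(p,t): print(t,round(x['p'],2),np.round(x['location']),np.round(back(p,c,x['location'],z),4))
```

```text
t 4.28 [ 0.4505 -0.165   0.3016] [ 0.002  1.    -0.001] F [ 0.2 -2.  -1.2] w 0.0367 0.0
386.02842594741503 319.96613699740436 242.0754727671684 [[ 0.002 -0.971 -0.241  0.383]
 [ 1.     0.002 -0.001 -0.164]
 [ 0.001 -0.241  0.971  0.454]
 [ 0.     0.     0.     1.   ]] ['image', 'fx', 'fy', 'cx', 'cy', 'hand_eye', 'shot']
lamp_face 0.94 [303. 271.] [ 0.5093 -0.1816  0.071 ]
lamp_face 0.21 [465. 276.] [ 0.5155 -0.0119  0.071 ]
lamp_switch_tip 0.88 [321. 250.] [ 0.4858 -0.1628  0.075 ]
lamp_switch_tip 0.45 [606. 196.] [0.4309 0.118  0.075 ]
```

View pics/w1.png

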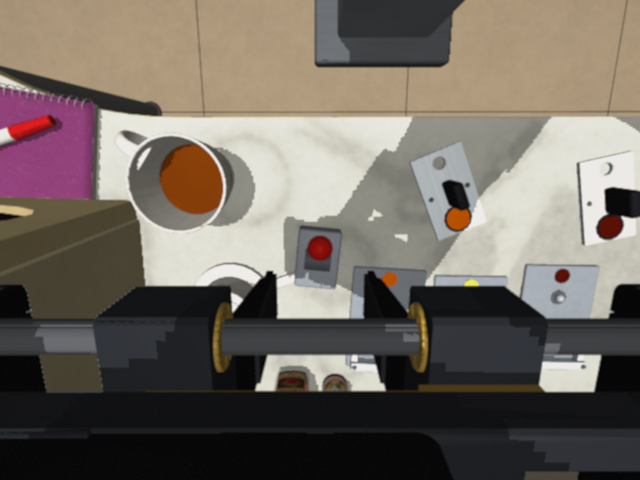

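Call:
{"api": "send_rows", "payload": {"targets": [[[-0.03, 0.006, -0.15, 0, 0, 0, -1], [0, 0, -0.15, 0, 0, 0, -1], [0, 0, -0.15, 0, 0, 0, -1], [0, 0, -0.15, 0, 0, 0, -1], [0, 0, -0.15, 0, 0, 0, -1]]]}}

```text
t: 4.8
ee_pos: [0.4429, -0.1589, 0.1131]
ee_rot: [-0.001, 1.0, -0.0, 0.001]
ft_force: [1.4, -0.8, -0.6]
gripper_width: 0.0006
grasp_force: 0.0
```

Call:
{"api": "send_rows", "payload": {"targets": [[[0, 0, -0.15, 0, 0, 0, -1], [0, 0, 0, 0, 0, 0, -1], [0.06, 0, 0, 0, 0, 0, -1], [0.06, 0, 0, 0, 0, 0, -1], [0.06, 0, 0, 0, 0, 0, -1]]]}}

```text
t: 5.22
ee_pos: [0.4887, -0.1594, 0.0787]
ee_rot: [-0.0, 1.0, 0.0, 0.0]
ft_force: [-1.6, -0.1, 1.3]
gripper_width: 0.0003
grasp_force: 0.9
```

Call:
{"api": "send_rows", "payload": {"targets": [[[0.05, 0, 0, 0, 0, 0, -1], [0.04, 0, 0, 0, 0, 0, -1], [0.03, 0, 0, 0, 0, 0, -1], [0.02, 0, 0, 0, 0, 0, -1], [0, 0, 0, 0, 0, 0, -1]]]}}

```text
t: 5.63
ee_pos: [0.5184, -0.1571, 0.0772]
ee_rot: [-0.0, 1.0, 0.003, -0.006]
ft_force: [-16.3, 19.0, 8.1]
gripper_width: 0.0006
grasp_force: 12.1
```

Call:
{"api": "send_rows", "payload": {"targets": [[[-0.06, 0, 0, 0, 0, 0, -1], [-0.08, 0, 0, 0, 0, 0, -1], [-0.02, 0, 0.12, 0, 0, 0, -1], [0, 0, 0.15, 0, 0, 0, 1], [0, 0, 0.15, 0, 0, 0, 1]]]}}

```text
t: 6.05
ee_pos: [0.4822, -0.1595, 0.1839]
ee_rot: [-0.0, 1.0, 0.0, -0.0]
ft_force: [-0.7, -0.4, 1.1]
gripper_width: 0.0093
grasp_force: 0.0
```

Call:
{"api": "send_rows", "payload": {"targets": [[[0, -0.08, 0.15, 0, 0, 0, 1], [0, -0.12, 0.15, 0, 0, 0, 1], [0, -0.12, 0.1, 0, 0, 0, 1], [0, -0.08, 0, 0, 0, 0, 1], [0, 0, 0, 0, 0, 0, 1]]]}}

```text
t: 6.47
ee_pos: [0.4831, -0.2584, 0.2787]
ee_rot: [0.001, 1.0, -0.001, 0.002]
ft_force: [-0.5, 0.8, -0.5]
gripper_width: 0.0417
grasp_force: 0.0
```

Run:
```python
from h import *
p,c=cam('wrist');save(p,'w2.png');st()
for t,z in [('lamp_face',.071),('lamp_switch_tip',.075)]:
    for x in ctrl.recognise(p,t): print(t,round(x['p'],2),np.round(x['location']),np.round(back(p,c,x['location'],z),4))
```

```text
t 6.52 [ 0.4827 -0.2565  0.2774] [ 0.002  1.    -0.001] F [-0.   0.8 -0.8] w 0.0456 0.0
lamp_face 0.7 [337. 263.] [ 0.527  -0.2423  0.071 ]
lamp_switch_tip 0.96 [409. 274.] [ 0.5367 -0.1729  0.075 ]
```

View pics/w2.png

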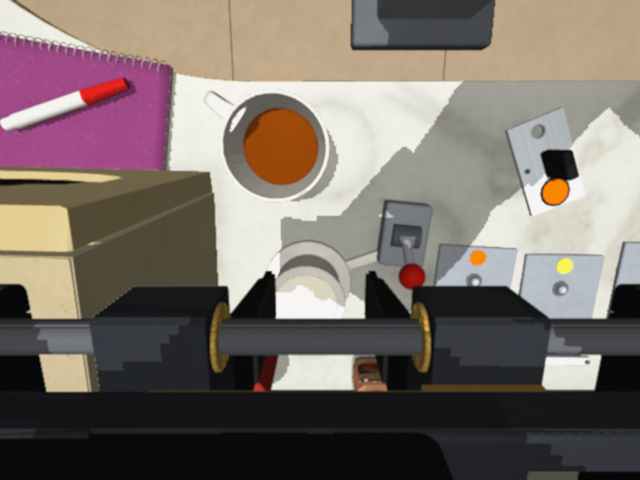

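Call:
{"api": "send_rows", "payload": {"targets": [[[-0.1, 0, 0.05, 0, 0, 0, 1], [-0.1, 0, 0.05, 0, 0, 0, 1], [-0.08, 0, 0, 0, 0, 0, 1], [-0.06, 0, 0, 0, 0, 0, 1], [0, 0, 0, 0, 0, 0, 1]]]}}

```text
t: 7.03
ee_pos: [0.396, -0.2541, 0.3012]
ee_rot: [-0.0, 1.0, 0.0, -0.0]
ft_force: [0.9, -0.1, 0.3]
gripper_width: 0.0872
grasp_force: 0.0
```

Run:
```python
from h import *
p,c=cam('wrist');st();np.save('w3',c)
a=p['image'];uv=proj(p,c,[.575,-.273,.071]);print(uv)
for t,z in [('lamp_face',.071),('lamp_switch_tip',.075)]:
    for x in ctrl.recognise(p,t): print(t,round(x['p'],2),np.round(x['location']),np.round(back(p,c,x['location'],z),4))
u,v=(uv-80).astype(int);w=cv2.resize(a[v:v+160,u:u+160],(480,480),interpolation=cv2.INTER_CUBIC)
q,d=cam('top');uv=proj(q,d,[.575,-.273,.071]).astype(int)-40;print(uv,u,v)
w2=cv2.resize(q['image'][uv[1]:uv[1]+80,uv[0]:uv[0]+80],(320,480),interpolation=cv2.INTER_CUBIC) 
cv2.imwrite('pics/lamp.png',cv2.cvtColor(np.hstack([w,w2]),cv2.COLOR_RGB2BGR))
```

```text
t 7.08 [ 0.3973 -0.2546  0.3012] [-0.  1.  0.] F [ 0.7  0.4 -0.7] w 0.0907 0.0
[302.84952688 374.14173309]
lamp_face 0.59 [324. 318.] [ 0.5074 -0.2501  0.071 ]
lamp_switch_tip 0.57 [397. 358.] [ 0.5533 -0.17    0.075 ]
lamp_switch_tip 0.35 [430. 377.] [ 0.5762 -0.1318  0.075 ]
[385 186] 222 294
```

View pics/lamp.png

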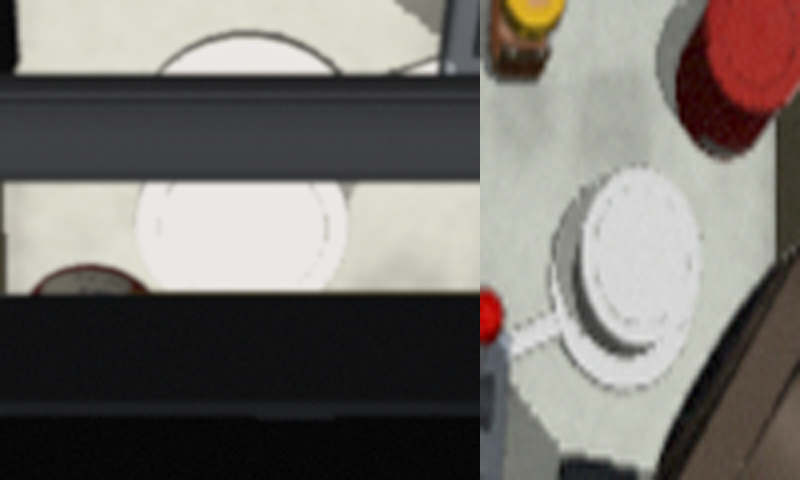

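Run:
```python
from h import *
q,d=cam('top');print(back(q,d,(425.7,229.7),.071))
q.update(fx=386.03,fy=386.03,cx=319.97,cy=242.08);print(back(q,np.load('w3.npy'),(302.4,369),.071))
```

```text
[ 0.56543041 -0.27426503  0.071     ]
[ 0.56856836 -0.27343377  0.071     ]
```

Call:
{"api": "send_rows", "payload": {"targets": [[[0.025, 0.16, 0, 0, 0, 0, 1], [0.025, 0.16, 0, 0, 0, 0, 1], [0.025, 0.16, 0, 0, 0, 0, 1], [0.025, 0.16, 0, 0, 0, 0, 1], [0.025, 0.16, 0, 0, 0, 0, 1]]]}}

```text
t: 7.7
ee_pos: [0.4295, -0.0536, 0.3008]
ee_rot: [-0.0, 1.0, 0.0, -0.0]
ft_force: [1.1, -1.0, 0.2]
gripper_width: 0.0952
grasp_force: 0.0
```

Call:
{"api": "send_rows", "payload": {"targets": [[[0.025, 0.16, 0, 0, 0, 0, 1], [0.025, 0.16, 0, 0, 0, 0, 1], [0.025, 0.16, 0, 0, 0, 0, 1], [0.025, 0.16, 0, 0, 0, 0, 1], [0.025, 0.16, 0, 0, 0, 0, 1]]]}}

```text
t: 8.12
ee_pos: [0.4605, 0.1471, 0.3008]
ee_rot: [-0.001, 1.0, 0.0, -0.0]
ft_force: [0.2, -1.0, 0.7]
gripper_width: 0.0955
grasp_force: 0.0
```

Call:
{"api": "send_rows", "payload": {"targets": [[[0.025, 0.16, 0, 0, 0, 0, 1], [0.025, 0.16, 0, 0, 0, 0, 1], [0.025, 0.16, 0, 0, 0, 0, 1], [0, 0.02, 0, 0, 0, 0, 1], [0, 0, 0, 0, 0, 0, 1]]]}}

```text
t: 8.53
ee_pos: [0.479, 0.2719, 0.2999]
ee_rot: [-0.002, 1.0, -0.0, -0.001]
ft_force: [0.7, -0.7, 0.0]
gripper_width: 0.0951
grasp_force: 0.0
```

```bash
cat >> h.py <<'E'
import json
def shot(n):
    p,c=cam('wrist');save(p,n+'.png');m={k:float(p[k]) for k in('fx','fy','cx','cy')};m['c']=c.tolist();json.dump(m,open(n+'.json','w'));st();return p,c
def load(n):
    m=json.load(open(n+'.json'));return m,np.array(m['c'])
def plate(n,g,h,zu=0.):   # glass & hole pixels (upper face) -> centre, yaw
    m,c=load(n);G=back(m,c,g,.006+zu)[:2];H=back(m,c,h,.006+zu)[:2];d=G-H
    L=np.linalg.norm(d);u=d/L;C=H+u*36*L/69
    print(n,'len',round(L*1000,1),'centre',np.round(C,4),'yaw',round(np.arctan2(d[1],d[0]),4))
    return C
E
python3 - <<'E'
from h import *
p,c=shot('w4')
for t,z in [('straw_glass',.006),('straw_hole',.006)]:
    for x in ctrl.recognise(p,t): print(t,round(x['p'],2),np.round(x['location']),np.round(back(p,c,x['location'],z),4))
E
```

```text
t 8.58 [0.4789 0.2703 0.3001] [-0.003  1.    -0.001] F [-0.6 -1.   1.7] w 0.095 0.0
straw_glass 0.67 [321. 277.] [0.5659 0.2737 0.006 ]
straw_hole 0.96 [324. 278.] [0.5666 0.2766 0.006 ]
```

View pics/w4.png

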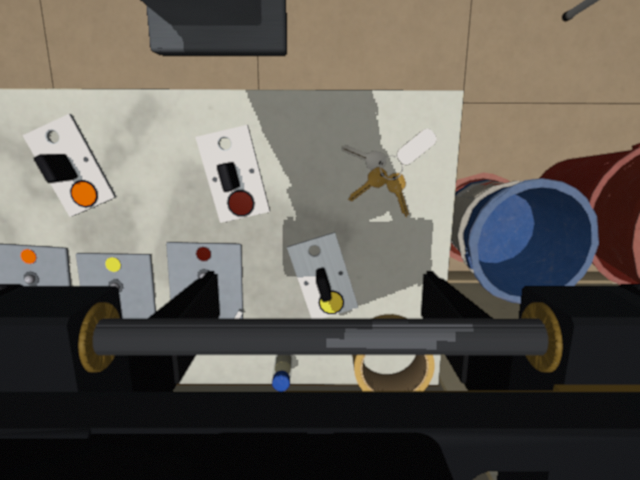

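The straw glass is at (331,301) and its hole at (315,250). The spots and pins are visible too: straw (113,265)/(116,286), dark (204,254)/(204,274), amber (28,257)/(30,279).

```bash
cat >> h.py <<'E'
def refine(n,g,r=22):
    a=cv2.imread('pics/'+n+'.png');hsv=cv2.cvtColor(a,cv2.COLOR_BGR2HSV)
    m=np.zeros(a.shape[:2],np.uint8);cv2.circle(m,g,r,255,-1)
    m[(hsv[...,1]<120)|(hsv[...,2]<40)]=0
    k,l,s,ce=cv2.connectedComponentsWithStats(m);i=1+np.argmax(s[1:,4]);b=s[i]
    pts=np.argwhere(l==i)[:,::-1].astype(np.float32);(cc,rr)=cv2.minEnclosingCircle(pts);return np.array(cc),rr
E
python3 - <<'E'
from h import *
for nm,g,h in [('straw',(331,301),(315,250)),('dark',(240,204),(225,143)),('amber',(84,194),(53,136))]:
    gg,r=refine('w4',g);print(nm,gg,r);plate('w4',gg,h)
m,c=load('w4')
for nm,s,p in [('straw',(113,265),(116,286)),('dark',(204,254),(204,274)),('amber',(28,257),(30,279))]:
    ss,r=refine('w4',s,12);print(nm,ss,r,back(m,c,ss,.006)[:2],back(m,c,p,.013)[:2])
E
```

```text
straw [331. 302.] 11.401854515075684
w4 len 69.5 centre [0.5664 0.2766] yaw 0.2894
dark [240.5 202.5] 12.103818893432617
w4 len 68.4 centre [0.4429 0.1729] yaw 0.2104
amber [ 83.39189148 193.39189148] 13.357318878173828
w4 len 68.4 centre [ 0.4343 -0.0128] yaw 0.3694
straw [112.5 264. ] 7.632268905639648 [0.54988084 0.02193405] [0.575401   0.02659496]
dark [203. 254.] 6.708303928375244 [0.53703791 0.13194367] [0.55989848 0.13360824]
amber [ 28. 256.] 8.062357902526855 [ 0.54014249 -0.0781254 ] [ 0.56679318 -0.07533059]
```

Call:
{"api": "send_rows", "payload": {"targets": [[[0.07, 0.005, -0.12, 0, 0, 0.72, 1], [0.07, 0.005, -0.12, 0, 0, 0.72, 1], [0.07, 0.005, -0.12, 0, 0, 0.72, 1], [0.07, 0.005, -0.12, 0, 0, 0.72, 1], [0.07, 0.005, -0.12, 0, 0, 0.74, 1]]]}}

```text
t: 9.1
ee_pos: [0.5677, 0.2739, 0.15]
ee_rot: [-0.145, 0.989, 0.0, 0.0]
ft_force: [0.1, 0.2, 1.3]
gripper_width: 0.0949
grasp_force: 0.0
```

Call:
{"api": "send_rows", "payload": {"targets": [[[0, 0, -0.14, 0, 0, 0, 1], [0, 0, -0.14, 0, 0, 0, 1], [0, 0, -0.14, 0, 0, 0, 1], [0, 0, -0.068, 0, 0, 0, 1], [0, 0, 0, 0, 0, 0, 1]]]}}

```text
t: 9.52
ee_pos: [0.5653, 0.2733, 0.0254]
ee_rot: [-0.143, 0.99, -0.001, -0.003]
ft_force: [0.6, -0.2, 1.0]
gripper_width: 0.0955
grasp_force: 0.0
```

```bash
python3 -c "
from h import *
st()"
```

```text
t 9.52 [0.5653 0.2733 0.0254] [-0.284  0.959 -0.   ] F [ 0.6 -0.2  1. ] w 0.0955 0.0
```

Call:
{"api": "send_rows", "payload": {"targets": [[[0, 0.01, 0.01, 0, 0, 0, 0], [0, 0, 0, 0, 0, 0, -1], [0, 0, 0, 0, 0, 0, -1], [0, 0, 0, 0, 0, 0, -1], [0, 0, 0, 0, 0, 0, -1]]], "grip_force": 35}}

```text
t: 9.93
ee_pos: [0.5671, 0.2781, 0.0328]
ee_rot: [-0.144, 0.99, 0.0, 0.001]
ft_force: [-1.1, -0.4, -0.9]
gripper_width: 0.0668
grasp_force: 0.0
```

Call:
{"api": "send_rows", "payload": {"targets": [[[0, 0, 0, 0, 0, 0, -1], [0, 0, 0, 0, 0, 0, -1], [0, 0, 0, 0, 0, 0, -1], [0, 0, 0, 0, 0, 0, -1], [0, 0, 0, 0, 0, 0, -1]]]}}

```text
t: 10.35
ee_pos: [0.5667, 0.278, 0.0314]
ee_rot: [-0.144, 0.99, 0.0, -0.0]
ft_force: [0.1, 0.0, -0.4]
gripper_width: 0.0337
grasp_force: 0.0
```

```bash
python3 -c "
from h import *
st()"
```

```text
t 10.35 [0.5667 0.278  0.0314] [-0.286  0.958  0.   ] F [ 0.1  0.  -0.4] w 0.0337 0.0
```

Call:
{"api": "send_rows", "payload": {"targets": [[[0, 0, 0, 0, 0, 0, -1], [0, 0, 0, 0, 0, 0, -1], [0, 0, 0, 0, 0, 0, -1], [0, 0, 0, 0, 0, 0, -1], [0, 0, 0, 0, 0, 0, -1]]]}}

```text
t: 10.77
ee_pos: [0.5667, 0.278, 0.0314]
ee_rot: [-0.144, 0.99, 0.0, -0.0]
ft_force: [-0.3, 0.4, -0.8]
gripper_width: 0.0117
grasp_force: 35.0
```

Call:
{"api": "send_rows", "payload": {"targets": [[[0, 0, 0.06, 0, 0, 0, -1], [0, 0, 0.12, 0, 0, 0, -1], [0, 0, 0.16, 0, 0, 0, -1], [0, 0, 0.16, 0, 0, 0, -1], [0, -0.02, 0.16, 0, 0, 0, -1]]]}}

```text
t: 11.18
ee_pos: [0.5662, 0.2734, 0.198]
ee_rot: [-0.145, 0.989, 0.0, -0.0]
ft_force: [0.8, 0.2, -0.9]
gripper_width: 0.0116
grasp_force: 35.0
```

Call:
{"api": "send_rows", "payload": {"targets": [[[-0.01, -0.07, 0, 0, 0, -0.24, -1], [-0.01, -0.14, 0, 0, 0, -0.24, -1], [-0.01, -0.14, 0, 0, 0, -0.24, -1], [-0.01, -0.14, 0, 0, 0, -0.24, -1], [-0.01, -0.14, 0, 0, 0, -0.24, -1]]]}}

```text
t: 11.6
ee_pos: [0.5536, 0.1142, 0.1964]
ee_rot: [-0.097, 0.995, 0.0, -0.0]
ft_force: [0.3, 0.2, -1.6]
gripper_width: 0.0119
grasp_force: 35.0
```

Call:
{"api": "send_rows", "payload": {"targets": [[[-0.01, -0.14, 0, 0, 0, -0.24, -1], [-0.01, -0.14, 0, 0, 0, -0.24, -1], [-0.01, -0.14, 0, 0, 0, -0.24, -1], [-0.01, -0.14, 0, 0, 0, -0.24, -1], [-0.01, -0.14, 0, 0, 0, -0.24, -1]]]}}

```text
t: 12.02
ee_pos: [0.5412, -0.0611, 0.1965]
ee_rot: [-0.048, 0.999, 0.0, -0.0]
ft_force: [0.5, -0.2, -1.6]
gripper_width: 0.012
grasp_force: 35.0
```

```bash
python3 -c "
from h import *
st()"
```

```text
t 12.02 [ 0.5412 -0.0611  0.1965] [-0.097  0.995  0.   ] F [ 0.5 -0.2 -1.6] w 0.012 35.0
```

Call:
{"api": "send_rows", "payload": {"targets": [[[-0.006, -0.14, 0, 0, 0, -0.24, -1], [-0.006, -0.14, 0, 0, 0, -0.24, -1], [-0.006, -0.14, 0, 0, 0, -0.24, -1], [-0.006, -0.14, 0, 0, 0, -0.24, -1], [-0.006, -0.14, 0, 0, 0, -0.24, -1]]]}}

```text
t: 12.43
ee_pos: [0.5337, -0.2362, 0.1964]
ee_rot: [-0.0, 1.0, 0.0, -0.0]
ft_force: [1.2, -0.5, -0.6]
gripper_width: 0.0115
grasp_force: 35.0
```

Call:
{"api": "send_rows", "payload": {"targets": [[[0, -0.1, 0, 0, 0, 0, -1], [0, -0.05, -0.06, 0, 0, 0, -1], [0, 0, -0.12, 0, 0, 0, -1], [0, 0, -0.06, 0, 0, 0, -1], [0, 0, -0.04, 0, 0, 0, -1]]]}}

```text
t: 12.85
ee_pos: [0.5334, -0.2719, 0.1244]
ee_rot: [-0.001, 1.0, 0.001, -0.001]
ft_force: [0.2, 0.2, -2.5]
gripper_width: 0.0119
grasp_force: 35.0
```

Run:
```python
from h import *
p,c=shot('w5');q,d=cam('side');
a=cv2.cvtColor(q['image'],cv2.COLOR_RGB2BGR)[130:330,200:440]
w=cv2.imread('pics/w5.png')[200:440,180:460]
cv2.imwrite('pics/v5.png',np.hstack([cv2.resize(a,(420,350)),cv2.resize(w,(380,350))]))
```

```text
t 12.9 [ 0.5332 -0.2715  0.1235] [-0.001  1.     0.002] F [-0.4  0.6 -3.3] w 0.0119 35.0
```

View pics/v5.png

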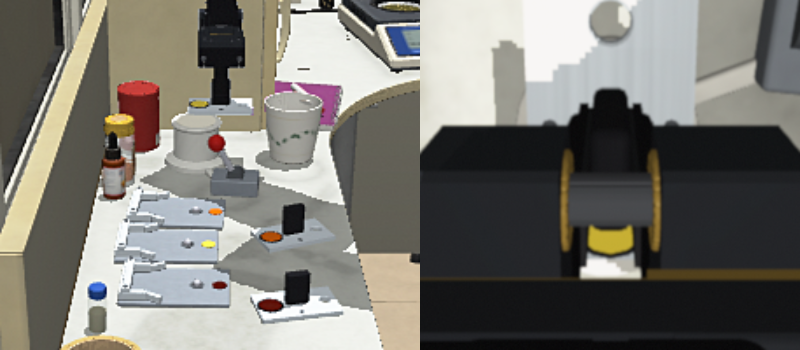

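Over the lamp the straw plate sits level and the lever is thrown to on. The hole shows at about (319,214) in the wrist picture. I'll hold here for two seconds.

Call:
{"api": "send_rows", "payload": {"targets": [[[0, 0, 0, 0, 0, 0, -1], [0, 0, 0, 0, 0, 0, -1], [0, 0, 0, 0, 0, 0, -1], [0, 0, 0, 0, 0, 0, -1], [0, 0, 0, 0, 0, 0, -1]]]}}

```text
t: 13.37
ee_pos: [0.5344, -0.272, 0.1271]
ee_rot: [-0.001, 1.0, -0.0, 0.0]
ft_force: [0.3, 0.5, -1.4]
gripper_width: 0.0119
grasp_force: 35.0
```

Call:
{"api": "send_rows", "payload": {"targets": [[[0, 0, 0, 0, 0, 0, -1], [0, 0, 0, 0, 0, 0, -1], [0, 0, 0, 0, 0, 0, -1], [0, 0, 0, 0, 0, 0, -1], [0, 0, 0, 0, 0, 0, -1]]]}}

```text
t: 13.78
ee_pos: [0.5342, -0.272, 0.1264]
ee_rot: [-0.001, 1.0, 0.0, -0.0]
ft_force: [-0.2, -0.4, -1.4]
gripper_width: 0.0117
grasp_force: 35.0
```

Call:
{"api": "send_rows", "payload": {"targets": [[[0, 0, 0, 0, 0, 0, -1], [0, 0, 0, 0, 0, 0, -1], [0, 0, 0, 0, 0, 0, -1], [0, 0, 0, 0, 0, 0, -1], [0, 0, 0, 0, 0, 0, -1]]]}}

```text
t: 14.2
ee_pos: [0.5342, -0.272, 0.1265]
ee_rot: [-0.001, 1.0, 0.0, -0.0]
ft_force: [-0.6, -0.4, -1.9]
gripper_width: 0.0115
grasp_force: 35.0
```

Call:
{"api": "send_rows", "payload": {"targets": [[[0, 0, 0, 0, 0, 0, -1], [0, 0, 0, 0, 0, 0, -1], [0, 0, 0, 0, 0, 0, -1], [0, 0, 0, 0, 0, 0, -1], [0, 0, 0, 0, 0, 0, -1]]]}}

```text
t: 14.62
ee_pos: [0.5342, -0.272, 0.1265]
ee_rot: [-0.001, 1.0, 0.0, -0.0]
ft_force: [0.3, 0.6, -0.6]
gripper_width: 0.0119
grasp_force: 35.0
```

Call:
{"api": "send_rows", "payload": {"targets": [[[0, 0, 0, 0, 0, 0, -1], [0, 0, 0, 0, 0, 0, -1], [0, 0, 0, 0, 0, 0, -1], [0, 0, 0, 0, 0, 0, -1], [0, 0, 0, 0, 0, 0, -1]]]}}

```text
t: 15.03
ee_pos: [0.5342, -0.272, 0.1265]
ee_rot: [-0.001, 1.0, 0.0, 0.0]
ft_force: [0.6, 0.1, -1.6]
gripper_width: 0.0118
grasp_force: 35.0
```

Run:
```python
from h import *
st();m,c=load('w5');print(back(m,c,(319.3,213.7),.1235-.0314+.006),'expect x',.5332-.036)
```

```text
t 15.03 [ 0.5342 -0.272   0.1265] [-0.002  1.     0.   ] F [ 0.6  0.1 -1.6] w 0.0118 35.0
[ 0.49670151 -0.27245301  0.0981    ] expect x 0.49720000000000003
```

Call:
{"api": "send_rows", "payload": {"targets": [[[0, 0, 0.12, 0, 0, 0, -1], [0, 0, 0.16, 0, 0, 0, -1], [0, 0.08, 0.14, 0, 0, 0, -1], [0, 0.14, 0.08, 0, 0, 0, -1], [0, 0.14, 0.06, 0, 0, 0, -1]]]}}

```text
t: 15.45
ee_pos: [0.5343, -0.1818, 0.2689]
ee_rot: [0.0, 1.0, -0.001, 0.001]
ft_force: [0.9, -0.4, -0.9]
gripper_width: 0.0114
grasp_force: 35.0
```

Call:
{"api": "send_rows", "payload": {"targets": [[[0, 0, 0.06, 0, 0, 0, -1], [0, 0, 0.06, 0, 0, 0, -1], [0, 0, 0, 0, 0, 0, -1], [0, 0, 0, 0, 0, 0, -1], [0, 0, 0, 0, 0, 0, -1]]]}}

```text
t: 15.87
ee_pos: [0.5339, -0.1821, 0.2954]
ee_rot: [-0.001, 1.0, 0.0, -0.001]
ft_force: [-0.3, -0.5, -2.0]
gripper_width: 0.0119
grasp_force: 35.0
```

Run:
```python
from h import *
shot('w6')
w=cv2.imread('pics/w6.png')[150:390,320:640];cv2.imwrite('pics/v6.png',cv2.resize(w,(800,600),interpolation=cv2.INTER_CUBIC))
```

```text
t 15.92 [ 0.5338 -0.1822  0.2953] [-0.001  1.     0.001] F [ 0.4 -0.4 -1.5] w 0.0115 35.0
```

View pics/v6.png

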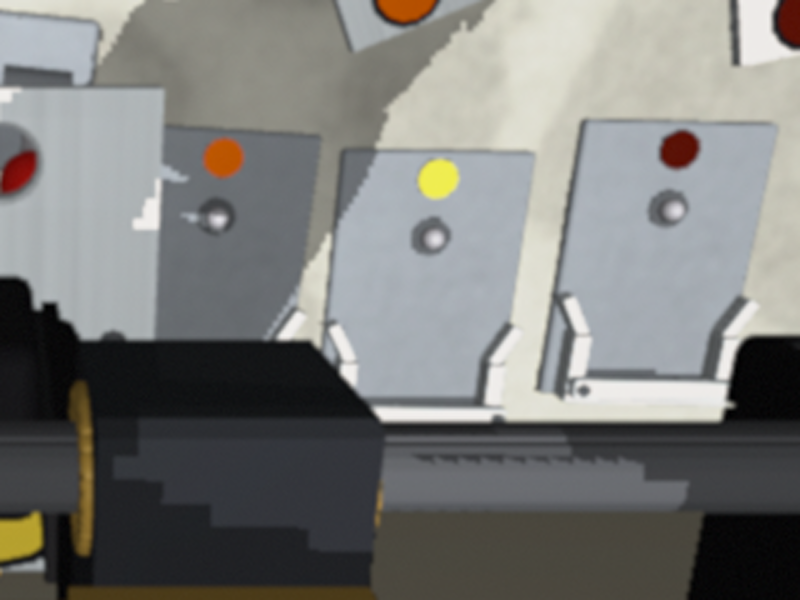

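Run:
```python
from h import *
m,c=load('w6')
f=lambda u,v,z:np.round(back(m,c,(320+u/2.5,150+v/2.5),z)[:2],4)
print('S spot',f(438,179,.006),'pin',f(434,237,.013),'corners',f(343,150,.006),f(535,152,.006))
print('D spot',f(680,149,.006),'pin',f(671,209,.013),'corners',f(584,121,.006),f(777,124,.006))
print('A spot',f(224,158,.006),'pin',f(218,216,.013),'corner',f(321,135,.006))
for n,u,z in [('S bar',(363,398),.023),('S bar',(503,404),.023),('S rail flare tips',(330,325),.017),('S',(517,328),.017)]:print(n,f(*u,z))
```

```text
S spot [0.5512 0.0224] pin [0.5773 0.0203] corners [ 0.5376 -0.023 ] [0.5385 0.066 ]
D spot [0.5371 0.133 ] pin [0.5639 0.1286] corners [0.5241 0.0866] [0.5254 0.1757]
A spot [ 0.5413 -0.0779] pin [ 0.5673 -0.0808] corner [ 0.5306 -0.0338]
S bar [ 0.6535 -0.0095]
S bar [0.6566 0.0574]
S rail flare tips [ 0.6191 -0.026 ]
S [0.6206 0.0625]
```

Call:
{"api": "send_rows", "payload": {"targets": [[[0.042, 0.1, -0.06, 0, 0.4, 0, -1], [0.042, 0.15, -0.06, 0, 0.4, 0, -1], [0.042, 0.15, -0.06, 0, 0.4, 0, -1], [0.042, 0.15, -0.06, 0, 0.4, 0, -1], [0.042, 0.15, -0.06, 0, 0.4, 0, -1]]]}}

```text
t: 16.33
ee_pos: [0.5866, -0.0059, 0.2197]
ee_rot: [-0.0, 0.997, 0.0, -0.081]
ft_force: [1.1, -0.6, -1.3]
gripper_width: 0.0114
grasp_force: 35.0
```

Call:
{"api": "send_rows", "payload": {"targets": [[[0, 0.112, -0.1, 0, 0, 0, -1], [0, 0, -0.14, 0, 0, 0, -1], [0, 0, -0.14, 0, 0, 0, -1], [0, 0, -0.1, 0, 0, 0, -1], [0, 0, 0, 0, 0, 0, -1]]]}}

```text
t: 16.75
ee_pos: [0.584, 0.0209, 0.0959]
ee_rot: [-0.001, 0.996, 0.0, -0.085]
ft_force: [-0.6, -0.3, -0.9]
gripper_width: 0.0115
grasp_force: 35.0
```

Call:
{"api": "send_rows", "payload": {"targets": [[[0, 0, 0, 0, 0, 0, -1], [0, 0, 0, 0, 0, 0, -1], [0, 0, 0, 0, 0, 0, -1], [0, 0, 0, 0, 0, 0, -1], [0, 0, 0, 0, 0, 0, -1]]]}}

```text
t: 17.17
ee_pos: [0.5871, 0.0206, 0.1028]
ee_rot: [-0.001, 0.997, 0.0, -0.079]
ft_force: [-0.9, -0.7, -0.1]
gripper_width: 0.0122
grasp_force: 35.0
```

Run:
```python
from h import *
shot('w7');print(R.from_quat(ctrl.state()['ee_rot']).as_matrix()[:,2])
q,d=cam('side');a=cv2.cvtColor(q['image'],cv2.COLOR_RGB2BGR)[200:320,240:400]
w=cv2.imread('pics/w7.png')[100:340,180:460]
cv2.imwrite('pics/v7.png',np.hstack([cv2.resize(a,(440,330),interpolation=2),cv2.resize(w,(360,330))]))
```

```text
t 17.22 [0.587  0.0207 0.1026] [-0.002  1.     0.   ] F [-0.6 -0.5  0. ] w 0.012 35.0
[-1.57685149e-01  4.99332711e-05 -9.87489439e-01]
```

View pics/v7.png

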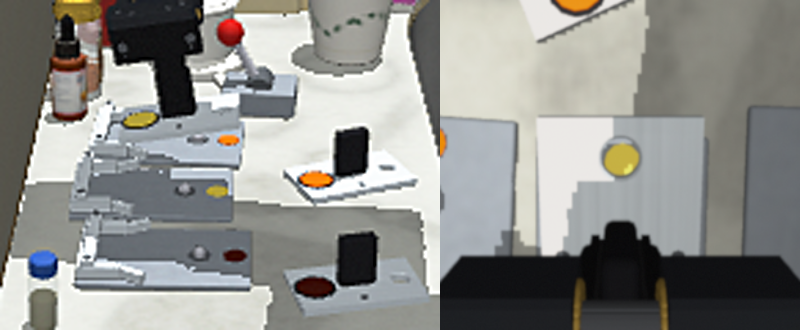

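The plate is tilted nose-down, with the straw spot centred in its hole and the dock in line. Lowering now.

Call:
{"api": "send_rows", "payload": {"targets": [[[0, 0, -0.07, 0, 0, 0, -1], [0, 0, -0.07, 0, 0, 0, -1], [0, 0, -0.05, 0, 0, 0, -1], [0, 0, -0.03, 0, 0, 0, -1], [0, 0, 0, 0, 0, 0, -1]]]}}

```text
t: 17.68
ee_pos: [0.5862, 0.0208, 0.0454]
ee_rot: [-0.001, 0.997, 0.0, -0.081]
ft_force: [1.0, -0.2, -1.4]
gripper_width: 0.0121
grasp_force: 35.0
```

Call:
{"api": "send_rows", "payload": {"targets": [[[0, 0, 0, 0, 0, 0, -1], [0.02, 0, 0, 0, 0, 0, -1], [0.02, 0, 0, 0, 0, 0, -1], [0.02, 0, 0, 0, 0, 0, -1], [0, 0, 0, 0, 0, 0, -1]]]}}

```text
t: 18.1
ee_pos: [0.603, 0.0207, 0.047]
ee_rot: [-0.001, 0.997, 0.0, -0.079]
ft_force: [-0.2, -1.3, -0.5]
gripper_width: 0.0114
grasp_force: 35.0
```

```bash
python3 -c "
from h import *
st()"
```

```text
t 18.1 [0.603  0.0207 0.047 ] [-0.002  1.     0.   ] F [-0.2 -1.3 -0.5] w 0.0114 35.0
```

Call:
{"api": "send_rows", "payload": {"targets": [[[0.02, 0, 0, 0, 0, 0, -1], [0.02, 0, 0, 0, 0, 0, -1], [0.02, 0, 0, 0, 0, 0, -1], [0, 0, 0, 0, 0, 0, -1], [0, 0, 0, 0, 0, 0, -1]]]}}

```text
t: 18.52
ee_pos: [0.6168, 0.0208, 0.0464]
ee_rot: [-0.001, 0.997, 0.0, -0.08]
ft_force: [-0.4, -0.6, -1.1]
gripper_width: 0.0116
grasp_force: 35.0
```

Run:
```python
from h import *
shot('w8')
q,d=cam('side');a=cv2.cvtColor(q['image'],cv2.COLOR_RGB2BGR)[200:320,240:400]
w=cv2.imread('pics/w8.png')[100:340,180:460]
cv2.imwrite('pics/v8.png',np.hstack([cv2.resize(a,(440,330),interpolation=2),cv2.resize(w,(360,330))]))
```

```text
t 18.57 [0.6165 0.0208 0.0464] [-0.002  1.     0.   ] F [ 0.  -0.7 -0.9] w 0.0116 35.0
```

View pics/v8.png

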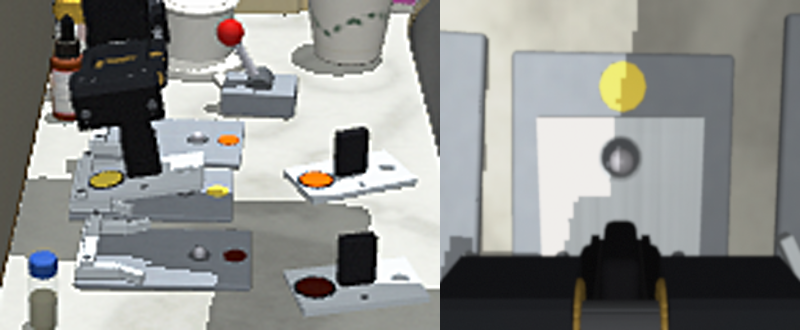

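Call:
{"api": "send_rows", "payload": {"targets": [[[0.005, 0, 0, 0, 0, 0, -1], [-0.003, 0, -0.009, 0, -0.5, 0, -1], [-0.003, 0, -0.009, 0, -0.5, 0, -1], [-0.003, 0, -0.009, 0, -0.5, 0, -1], [0, 0, 0, 0, 0, 0, -1]]]}}

```text
t: 19.03
ee_pos: [0.6145, 0.0209, 0.0396]
ee_rot: [-0.001, 1.0, 0.0, -0.02]
ft_force: [-0.1, -0.7, -0.4]
gripper_width: 0.0119
grasp_force: 35.0
```

```bash
python3 -c "
from h import *
st()"
```

```text
t 19.03 [0.6145 0.0209 0.0396] [-0.002  1.     0.   ] F [-0.1 -0.7 -0.4] w 0.0119 35.0
```

Call:
{"api": "send_rows", "payload": {"targets": [[[-0.004, 0, -0.006, 0, -0.5, 0, -1], [0, 0, 0, 0, 0, 0, -1], [0, 0, 0, 0, 0, 0, -0.37], [0, 0, 0, 0, 0, 0, -0.37], [0, 0, 0, 0, 0, 0, -0.37]]]}}

```text
t: 19.45
ee_pos: [0.6151, 0.0208, 0.0385]
ee_rot: [-0.001, 1.0, 0.0, -0.0]
ft_force: [0.1, 0.4, -0.8]
gripper_width: 0.0261
grasp_force: 0.0
```

Call:
{"api": "send_rows", "payload": {"targets": [[[0, 0, 0.1, 0, 0, 0, -0.37], [0, 0, 0.14, 0, 0, 0, -0.37], [0, 0, 0.14, 0, 0, 0, -0.37], [-0.04, 0, 0.14, 0, 0, 0, 0.5], [-0.04, 0, 0.14, 0, 0, 0, 1]]]}}

```text
t: 19.87
ee_pos: [0.5945, 0.0208, 0.205]
ee_rot: [-0.001, 1.0, 0.0, -0.0]
ft_force: [-0.2, -0.4, 0.1]
gripper_width: 0.0387
grasp_force: 0.0
```

Run:
```python
from h import *
shot('w9')
q,d=cam('side');a=cv2.cvtColor(q['image'],cv2.COLOR_RGB2BGR)[200:320,240:400]
w=cv2.imread('pics/w9.png')[100:340,180:460]
cv2.imwrite('pics/v9.png',np.hstack([cv2.resize(a,(440,330),interpolation=2),cv2.resize(w,(360,330))]))
```

```text
t 19.92 [0.595  0.0208 0.2118] [-0.002  1.    -0.001] F [ 1.4 -0.1  6.8] w 0.0423 0.0
```

View pics/v9.png

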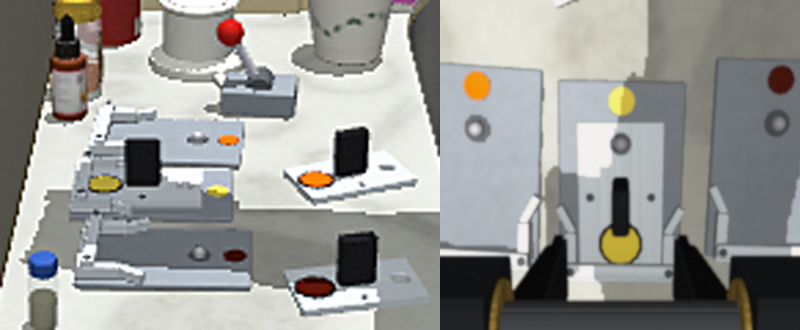

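Call:
{"api": "send_rows", "payload": {"targets": [[[-0.1, -0.02, 0.07, 0, 0, 0.4, 1], [-0.14, -0.028, 0.07, 0, 0, 0.8, 1], [-0.14, -0.03, 0.07, 0, 0, 0.8, 1], [-0.14, -0.03, 0.07, 0, 0, 0.8, 1], [-0.124, -0.03, 0, 0, 0, 0.8, 1]]]}}

```text
t: 20.38
ee_pos: [0.4327, -0.014, 0.2753]
ee_rot: [-0.146, 0.989, -0.0, 0.001]
ft_force: [-0.0, 0.1, 0.4]
gripper_width: 0.0792
grasp_force: 0.0
```

Call:
{"api": "send_rows", "payload": {"targets": [[[0, 0, 0, 0, 0, 0.8, 1], [0, 0, 0, 0, 0, 0.2, 1], [0, 0, 0, 0, 0, 0, 1], [0, 0, 0, 0, 0, 0, 1], [0, 0, 0, 0, 0, 0, 1]]]}}

```text
t: 20.8
ee_pos: [0.4343, -0.0136, 0.2728]
ee_rot: [-0.183, 0.983, 0.0, -0.0]
ft_force: [-0.2, 0.0, -0.7]
gripper_width: 0.0952
grasp_force: 0.0
```

Run:
```python
from h import *
m,c=load('w9')
f=lambda u,v,z:np.round(back(m,c,(180+(u-440)*280/360,100+v*240/330),z)[:2],4)
print('S',f(622,101,.006),f(621,144,.013),'A',f(476.5,85,.006),f(477,128,.013),'D',f(781,79,.006),f(777,122,.013))
print('near corners S',f(559,82,.006),f(685,86,.006),'A right',f(542,70,.006))
p,c=shot('w10')
for t in ['amber_glass','amber_grip']:
    r=ctrl.recognise(p,t);print(t,[(round(x['p'],2),np.round(x['location'])) for x in r])
a=p['image'];hsv=cv2.cvtColor(a,cv2.COLOR_RGB2HSV);mk=((hsv[...,0]>6)&(hsv[...,0]<20)&(hsv[...,1]>200)&(hsv[...,2]>120)).astype(np.uint8)
k,l,s,ce=cv2.connectedComponentsWithStats(mk)
for i in range(1,k):
    if s[i,4]>150: print(s[i],ce[i])
w=cv2.imread('pics/w10.png')[130:330,200:450];cv2.imwrite('pics/v10.png',cv2.resize(w,(750,600),interpolation=2))
```

```text
S [0.5507 0.0222] [0.5779 0.0215] A [ 0.5406 -0.0787] [ 0.5676 -0.0782] D [0.5366 0.1322] [0.5636 0.1294]
near corners S [ 0.5386 -0.0214] [0.5411 0.0659] A right [ 0.5311 -0.0329]
t 20.85 [ 0.4342 -0.0136  0.2728] [-0.361  0.933  0.001] F [-0.7  0.3  0.1] w 0.095 0.0
amber_glass [(0.72, array([317., 206.]))]
amber_grip [(0.62, array([321., 210.]))]
[309 230  23  21 400] [320.0025 239.8925]
```

View pics/v10.png

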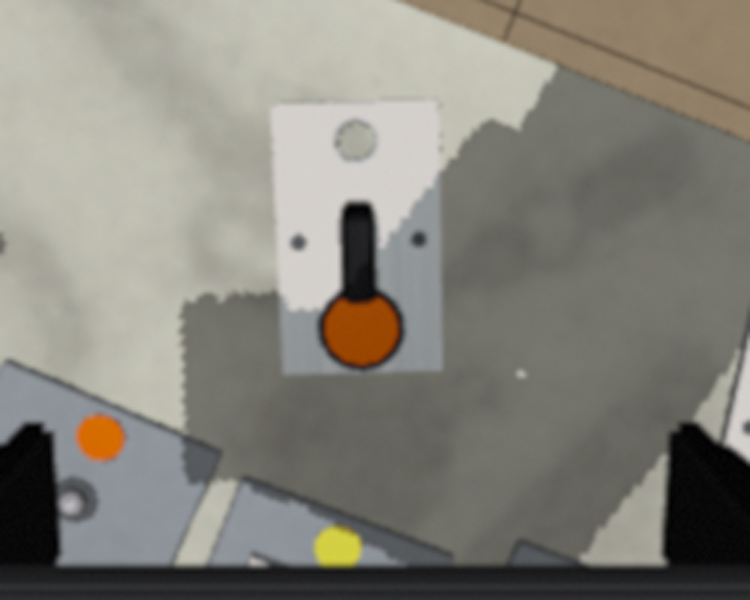

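The amber plate is undisturbed: glass at crop (360,329), hole at (355,140), fin between them.

Run:
```python
from h import *
plate('w10',(320,239.6),(318.3,176.7));st()
```

```text
w10 len 69.5 centre [ 0.4349 -0.0139] yaw 0.3942
t 20.95 [ 0.434  -0.0136  0.2729] [-0.361  0.933  0.001] F [ 0.5 -0.   0.1] w 0.0952 0.0
```

Call:
{"api": "send_rows", "payload": {"targets": [[[0.004, 0, -0.12, 0, 0, 0.3, 1], [0, 0, -0.16, 0, 0, 0, 1], [0, 0, -0.16, 0, 0, 0, 1], [0, 0, -0.16, 0, 0, 0, 1], [0, 0, -0.16, 0, 0, 0, 0.5]]]}}

```text
t: 21.37
ee_pos: [0.4347, -0.0136, 0.0818]
ee_rot: [-0.196, 0.981, -0.0, 0.0]
ft_force: [1.8, -0.2, 0.0]
gripper_width: 0.092
grasp_force: 0.0
```

Call:
{"api": "send_rows", "payload": {"targets": [[[0, 0, -0.12, 0, 0, 0, 0], [0, 0, -0.076, 0, 0, 0, -0.5], [0, 0, -0.012, 0, 0, 0, -0.5], [0, 0, 0, 0, 0, 0, -0.5], [0, 0, 0, 0, 0, 0, -0.5]]]}}

```text
t: 21.78
ee_pos: [0.4351, -0.0137, 0.0319]
ee_rot: [-0.196, 0.981, -0.0, 0.0]
ft_force: [-0.7, -0.1, 0.2]
gripper_width: 0.0606
grasp_force: 0.0
```

Call:
{"api": "send_rows", "payload": {"targets": [[[0, 0, 0, 0, 0, 0, -0.5], [0, 0, 0, 0, 0, 0, -0.5], [0, 0, 0, 0, 0, 0, -0.5], [0, 0, 0, 0, 0, 0, -1], [0, 0, 0, 0, 0, 0, -1]]]}}

```text
t: 22.2
ee_pos: [0.4348, -0.0138, 0.0318]
ee_rot: [-0.196, 0.981, -0.0, 0.0]
ft_force: [-0.1, -0.8, 1.1]
gripper_width: 0.0272
grasp_force: 0.0
```

Call:
{"api": "send_rows", "payload": {"targets": [[[0, 0, 0, 0, 0, 0, -1], [0, 0, 0, 0, 0, 0, -1], [0, 0, 0, 0, 0, 0, -1], [0, 0, 0, 0, 0, 0, -1], [0, 0, 0, 0, 0, 0, -1]]]}}

```text
t: 22.62
ee_pos: [0.4347, -0.0137, 0.0314]
ee_rot: [-0.196, 0.981, 0.0, 0.0]
ft_force: [-0.2, 0.4, 3.4]
gripper_width: 0.0122
grasp_force: 35.0
```

Call:
{"api": "send_rows", "payload": {"targets": [[[0, 0, 0.06, 0, 0, 0, -1], [0, 0, 0.12, 0, 0, 0, -1], [0, 0, 0.16, 0, 0, 0, -1], [0, 0, 0.16, 0, 0, 0, -1], [0.049, -0.1, 0.1, 0, 0, -0.6, -1]]]}}

```text
t: 23.03
ee_pos: [0.4453, -0.0367, 0.1844]
ee_rot: [-0.173, 0.985, 0.0, 0.0]
ft_force: [0.9, 0.3, -1.3]
gripper_width: 0.0118
grasp_force: 35.0
```

Call:
{"api": "send_rows", "payload": {"targets": [[[0.05, -0.13, 0, 0, 0, -0.62, -1], [0.05, -0.13, 0, 0, 0, -0.62, -1], [0.05, -0.13, 0, 0, 0, -0.62, -1], [0.05, -0.13, 0, 0, 0, -0.62, -1], [0.05, -0.13, 0, 0, 0, -0.62, -1]]]}}

```text
t: 23.45
ee_pos: [0.5095, -0.2028, 0.181]
ee_rot: [-0.048, 0.999, 0.0, -0.0]
ft_force: [1.1, -0.5, -1.7]
gripper_width: 0.0115
grasp_force: 35.0
```

Call:
{"api": "send_rows", "payload": {"targets": [[[0.05, -0.13, 0, 0, 0, -0.62, -1], [0.05, -0.1, 0, 0, 0, -0.61, -1], [0, -0.06, -0.06, 0, 0, 0, -1], [0, 0, -0.12, 0, 0, 0, -1], [0, 0, -0.06, 0, 0, 0, -1]]]}}

```text
t: 23.87
ee_pos: [0.5333, -0.2742, 0.1183]
ee_rot: [0.001, 1.0, 0.001, -0.001]
ft_force: [-0.7, -0.3, -1.8]
gripper_width: 0.0121
grasp_force: 35.0
```

```bash
python3 -c "
from h import *
st()"
```

```text
t 23.87 [ 0.5333 -0.2742  0.1183] [0.002 1.    0.002] F [-0.7 -0.3 -1.8] w 0.0121 35.0
```

Call:
{"api": "send_rows", "payload": {"targets": [[[0, 0, 0.02, 0, 0, 0, -1], [0, 0, 0, 0, 0, 0, -1], [0, 0, 0, 0, 0, 0, -1], [0, 0, 0, 0, 0, 0, -1], [0, 0, 0, 0, 0, 0, -1]]]}}

```text
t: 24.28
ee_pos: [0.5348, -0.2738, 0.1275]
ee_rot: [0.0, 1.0, -0.0, 0.001]
ft_force: [0.5, -0.3, -1.0]
gripper_width: 0.0116
grasp_force: 35.0
```

Call:
{"api": "send_rows", "payload": {"targets": [[[0, 0, 0, 0, 0, 0, -1], [0, 0, 0, 0, 0, 0, -1], [0, 0, 0, 0, 0, 0, -1], [0, 0, 0, 0, 0, 0, -1], [0, 0, 0, 0, 0, 0, -1]]]}}

```text
t: 24.7
ee_pos: [0.5344, -0.2737, 0.1263]
ee_rot: [0.0, 1.0, 0.0, -0.0]
ft_force: [0.4, -0.4, -0.7]
gripper_width: 0.0118
grasp_force: 35.0
```

Call:
{"api": "send_rows", "payload": {"targets": [[[0, 0, 0, 0, 0, 0, -1], [0, 0, 0, 0, 0, 0, -1], [0, 0, 0, 0, 0, 0, -1], [0, 0, 0, 0, 0, 0, -1], [0, 0, 0, 0, 0, 0, -1]]]}}

```text
t: 25.12
ee_pos: [0.5344, -0.2737, 0.1263]
ee_rot: [0.0, 1.0, 0.0, -0.0]
ft_force: [-1.1, 0.5, -1.9]
gripper_width: 0.0119
grasp_force: 35.0
```

Call:
{"api": "send_rows", "payload": {"targets": [[[0, 0, 0, 0, 0, 0, -1], [0, 0, 0, 0, 0, 0, -1], [0, 0, 0, 0, 0, 0, -1], [0, 0, 0, 0, 0, 0, -1], [0, 0, 0, 0, 0, 0, -1]]]}}

```text
t: 25.53
ee_pos: [0.5344, -0.2737, 0.1263]
ee_rot: [0.0, 1.0, 0.0, 0.0]
ft_force: [0.0, 0.3, -2.1]
gripper_width: 0.0122
grasp_force: 35.0
```

Call:
{"api": "send_rows", "payload": {"targets": [[[0, 0, 0, 0, 0, 0, -1], [0, 0, 0, 0, 0, 0, -1], [0, 0, 0, 0, 0, 0, -1], [0, 0, 0, 0, 0, 0, -1], [0, 0, 0, 0, 0, 0, -1]]]}}

```text
t: 25.95
ee_pos: [0.5344, -0.2737, 0.1263]
ee_rot: [0.0, 1.0, 0.0, 0.0]
ft_force: [-0.1, -0.0, -1.4]
gripper_width: 0.0116
grasp_force: 35.0
```

```bash
cat >> h.py <<'E'
def holepx(n):  # hole in the held plate: compare w5 patch by template
    a=cv2.imread('pics/'+n+'.png',0);t=cv2.imread('pics/w5.png',0)
    g=cv2.medianBlur(a,3)[150:290,255:385]
    c=cv2.HoughCircles(cv2.GaussianBlur(a,(5,5),1)[150:290,255:385],cv2.HOUGH_GRADIENT,1,40,param1=80,param2=14,minRadius=10,maxRadius=24)
    return None if c is None else np.round(c[0][:3]+[255,150,0],1).tolist()
E
python3 - <<'E'
from h import *
print(holepx('w5'));shot('w11');print(holepx('w11'))
E
```

```text
[[319.5, 214.5, 14.9]]
t 26.0 [ 0.5344 -0.2737  0.1263] [0.001 1.    0.   ] F [ 0.7  0.1 -1.3] w 0.0119 35.0
[[320.5, 214.5, 15.5]]
```

Call:
{"api": "send_rows", "payload": {"targets": [[[0, 0, 0.12, 0, 0, 0, -1], [0.03, 0.12, 0.12, 0, 0, -0.16, -1], [0.035, 0.15, 0.04, 0, 0.4, -0.2, -1], [0.035, 0.15, 0, 0, 0.4, -0.2, -1], [0.035, 0.15, 0, 0, 0.4, 0, -1]]]}}

```text
t: 26.42
ee_pos: [0.5682, -0.131, 0.1966]
ee_rot: [0.024, 0.999, -0.001, -0.048]
ft_force: [1.2, -0.2, -3.0]
gripper_width: 0.0122
grasp_force: 35.0
```

Call:
{"api": "send_rows", "payload": {"targets": [[[0.035, 0.15, -0.08, 0, 0.4, 0, -1], [0, 0.057, -0.12, 0, 0.4, 0, -1], [0, 0, -0.12, 0, 0, 0, -1], [0, 0, -0.06, 0, 0, 0, -1], [0, 0, 0, 0, 0, 0, -1]]]}}

```text
t: 26.83
ee_pos: [0.575, -0.0811, 0.0979]
ee_rot: [0.022, 0.996, -0.001, -0.083]
ft_force: [0.4, -0.2, -2.0]
gripper_width: 0.0121
grasp_force: 35.0
```

Run:
```python
from h import *
shot('w12');print(holepx('w12'))
for s in [(318,215)]:
    try: print('spot',refine('w12',s,25))
    except Exception as e: print(e)
print('w7 ref',holepx('w7'),refine('w7',(320,213),25))
```

```text
t 26.88 [ 0.5758 -0.0817  0.0999] [ 0.045  0.999 -0.006] F [ 0.5 -0.1 -0.5] w 0.0122 35.0
[[319.5, 213.5, 15.6]]
spot (array([320.5, 217.5]), 12.747649192810059)
w7 ref [[320.5, 213.5, 16.1]] (array([321. , 216.5]), 13.463011741638184)
```

Call:
{"api": "send_rows", "payload": {"targets": [[[0, 0, 0, 0, 0, 0, -1], [0, 0.004, -0.07, 0, 0, 0, -1], [0, 0, -0.07, 0, 0, 0, -1], [0, 0, -0.05, 0, 0, 0, -1], [0, 0, -0.026, 0, 0, 0, -1]]]}}

```text
t: 27.3
ee_pos: [0.5763, -0.0813, 0.0469]
ee_rot: [0.023, 0.997, -0.001, -0.08]
ft_force: [-0.1, 0.2, -2.4]
gripper_width: 0.0125
grasp_force: 35.0
```

Call:
{"api": "send_rows", "payload": {"targets": [[[0, 0, 0, 0, 0, 0, -1], [0, 0, 0, 0, 0, 0, -1], [0, 0, 0, 0, 0, 0, -1], [0, 0, 0, 0, 0, 0, -1], [0, 0, 0, 0, 0, 0, -1]]]}}

```text
t: 27.72
ee_pos: [0.5766, -0.081, 0.0478]
ee_rot: [0.023, 0.997, -0.001, -0.079]
ft_force: [-0.0, 0.6, -1.5]
gripper_width: 0.012
grasp_force: 35.0
```

```bash
python3 -c "
from h import *
st()"
```

```text
t 27.72 [ 0.5766 -0.081   0.0478] [ 0.045  0.999 -0.006] F [-0.   0.6 -1.5] w 0.012 35.0
```

Call:
{"api": "send_rows", "payload": {"targets": [[[0.02, -0.001, -0.003, 0, 0, 0, -1], [0.02, -0.001, 0, 0, 0, 0, -1], [0.02, -0.001, 0, 0, 0, 0, -1], [0.02, -0.001, 0, 0, 0, 0, -1], [0.02, -0.001, 0, 0, 0, 0, -1]]]}}

```text
t: 28.13
ee_pos: [0.6019, -0.0822, 0.0463]
ee_rot: [0.023, 0.997, -0.001, -0.08]
ft_force: [-0.7, -0.3, -1.6]
gripper_width: 0.012
grasp_force: 35.0
```

Call:
{"api": "send_rows", "payload": {"targets": [[[0.02, -0.001, 0, 0, 0, 0, -1], [0, 0, 0, 0, 0, 0, -1], [0, 0, 0, 0, 0, 0, -1], [0, 0, 0, 0, 0, 0, -1], [0, 0, 0, 0, 0, 0, -1]]]}}

```text
t: 28.55
ee_pos: [0.606, -0.0824, 0.0463]
ee_rot: [0.023, 0.997, -0.001, -0.08]
ft_force: [-0.1, -0.3, -1.7]
gripper_width: 0.0121
grasp_force: 35.0
```

Run:
```python
from h import *
shot('w13');print(holepx('w13'),holepx('w8'))
a=[cv2.resize(cv2.imread('pics/%s.png'%n)[160:270,250:390],(400,314),interpolation=2) for n in('w8','w13')]
cv2.imwrite('pics/v13.png',np.hstack(a))
```

```text
t 28.6 [ 0.6061 -0.0824  0.0464] [ 0.045  0.999 -0.006] F [-0.1  0.6 -1.7] w 0.012 35.0
[[319.5, 214.5, 14.7]] [[320.5, 214.5, 14.7], [321.5, 163.5, 17.4]]
```

View pics/v13.png

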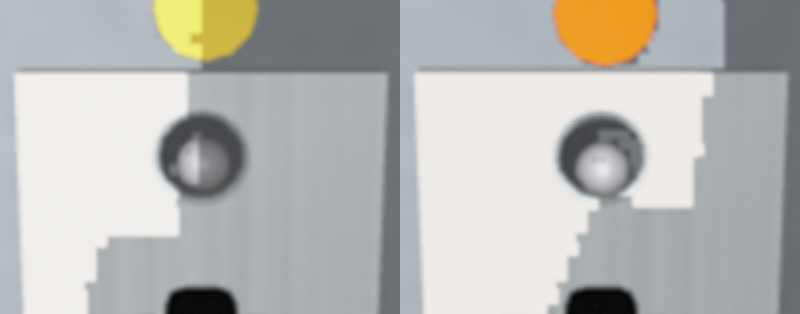

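Amber's pin shows in the hole, about 1.5 mm further forward than straw's did. I'll advance 2.5 mm and lower.

Call:
{"api": "send_rows", "payload": {"targets": [[[0.01, 0, 0, 0, 0, 0, -1], [-0.003, 0, -0.009, 0, -0.5, 0, -1], [-0.003, 0, -0.009, 0, -0.5, 0, -1], [-0.003, 0, -0.009, 0, -0.5, 0, -1], [0, 0, 0, 0, 0, 0, -1]]]}}

```text
t: 29.02
ee_pos: [0.6057, -0.0824, 0.0395]
ee_rot: [0.023, 1.0, 0.0, -0.02]
ft_force: [1.2, -0.3, -1.9]
gripper_width: 0.0113
grasp_force: 35.0
```

Call:
{"api": "send_rows", "payload": {"targets": [[[-0.004, 0, -0.006, 0, -0.5, 0, -1], [0, 0, 0, 0, 0, 0, -1], [0, 0, 0, 0, 0, 0, -1], [0, 0, 0, 0, 0, 0, -1], [0, 0, 0, 0, 0, 0, -1]]]}}

```text
t: 29.43
ee_pos: [0.6059, -0.0825, 0.0382]
ee_rot: [0.023, 1.0, 0.001, -0.0]
ft_force: [0.1, 0.2, -1.3]
gripper_width: 0.0119
grasp_force: 35.0
```

```bash
python3 -c "
from h import *
st()"
```

```text
t 29.43 [ 0.6059 -0.0825  0.0382] [0.045 0.999 0.001] F [ 0.1  0.2 -1.3] w 0.0119 35.0
```

Call:
{"api": "send_rows", "payload": {"targets": [[[0, 0, 0, 0, 0, 0, -0.37], [0, 0, 0, 0, 0, 0, -0.37], [0, 0, 0, 0, 0, 0, -0.37], [0, 0, 0, 0, 0, 0, -0.37], [0, 0, 0, 0, 0, 0, -0.37]]]}}

```text
t: 29.85
ee_pos: [0.6056, -0.0825, 0.0382]
ee_rot: [0.023, 1.0, 0.001, 0.0]
ft_force: [0.0, -0.3, -0.3]
gripper_width: 0.0298
grasp_force: 0.0
```

Call:
{"api": "send_rows", "payload": {"targets": [[[0, 0, 0.1, 0, 0, 0, -0.37], [0, 0, 0.14, 0, 0, 0, -0.37], [0, 0, 0.14, 0, 0, 0, -0.37], [-0.04, 0, 0.14, 0, 0, 0, 0.5], [-0.04, 0, 0.14, 0, 0, 0, 1]]]}}

```text
t: 30.27
ee_pos: [0.5852, -0.0824, 0.2047]
ee_rot: [0.023, 1.0, 0.001, -0.0]
ft_force: [0.8, -0.3, -0.4]
gripper_width: 0.0384
grasp_force: 0.0
```

Call:
{"api": "send_rows", "payload": {"targets": [[[-0.02, 0, 0.02, 0, 0, 0.5, 1], [0, 0, 0, 0, 0, 0, 1], [0, 0, 0, 0, 0, 0, 1], [0, 0, 0, 0, 0, 0, 1], [0, 0, 0, 0, 0, 0, 1]]]}}

```text
t: 30.68
ee_pos: [0.5804, -0.0824, 0.2067]
ee_rot: [0.003, 1.0, 0.001, -0.001]
ft_force: [0.8, -0.0, 0.1]
gripper_width: 0.0711
grasp_force: 0.0
```

Run:
```python
from h import *
p,c=shot('w14')
# check: glass seen vs home prediction, plus pin in hole
for nm,pin,yaw in [('amber',(.5699,-.0809),-.045),('straw',(.5785,.021),-.01)]:
    u=np.array([np.cos(yaw),np.sin(yaw)])
    for z in (.012,.020):
        X=np.append(np.array(pin)+69*u/1000,z);px=proj(p,c,X)
        print(nm,z,'glass pred',px)
    try: print(' seen',refine('w14',tuple(int(t) for t in px),26))
    except Exception as e: print(e)
    print(' hole pred',proj(p,c,np.append(pin,.012)))
a=cv2.imread('pics/w14.png',0)[150:300,240:520]
cs=cv2.HoughCircles(cv2.GaussianBlur(a,(3,3),.8),cv2.HOUGH_GRADIENT,1,15,param1=100,param2=12,minRadius=5,maxRadius=14)
print(np.round(cs[0][:10]+[240,150,0]))
```

```text
t 30.73 [ 0.5805 -0.0824  0.2067] [0.006 1.    0.002] F [-0.2  0.6  0.6] w 0.0749 0.0
amber 0.012 glass pred [318.27449342 283.0191893 ]
amber 0.02 glass pred [318.26772693 285.95276313]
 seen (array([318.25, 283.  ]), 15.282852172851562)
 hole pred [321.09667791 211.1945285 ]
straw 0.012 glass pred [427.40442268 290.7588863 ]
straw 0.02 glass pred [429.74349674 293.84059233]
 seen (array([429.11538696, 288.88461304]), 14.229933738708496)
 hole pred [432.65102532 219.69957994]
[[318. 282.  13.]
 [434. 188.  10.]
 [432. 218.   7.]
 [320. 210.  10.]
 [436. 290.   6.]]
```

Call:
{"api": "send_rows", "payload": {"targets": [[[-0.07, 0.08, 0.04, 0, 0, 0.3, 1], [-0.07, 0.13, 0.04, 0, 0, 0.3, 1], [-0.07, 0.13, 0.04, 0, 0, 0.3, 1], [-0.07, 0.13, 0.04, 0, 0, 0.3, 1], [-0.07, 0.13, 0.04, 0, 0, 0.3, 1]]]}}

```text
t: 31.15
ee_pos: [0.4921, 0.0687, 0.2576]
ee_rot: [-0.057, 0.998, 0.001, -0.001]
ft_force: [0.4, 0.8, -0.3]
gripper_width: 0.095
grasp_force: 0.0
```

Call:
{"api": "send_rows", "payload": {"targets": [[[-0.07, 0.13, 0.04, 0, 0, 0.3, 1], [-0.07, 0.13, 0.02, 0, 0, 0.3, 1], [-0.07, 0.13, 0, 0, 0, 0.4, 1], [0, 0.03, 0, 0, 0, 0, 1], [0, 0, 0, 0, 0, 0, 1]]]}}

```text
t: 31.57
ee_pos: [0.44, 0.1743, 0.2727]
ee_rot: [-0.099, 0.995, 0.001, -0.0]
ft_force: [-0.1, -0.9, -0.3]
gripper_width: 0.0951
grasp_force: 0.0
```

Run:
```python
from h import *
p,c=shot('w15')
for t in ['dark_glass','dark_grip','dark_hole']:
    r=ctrl.recognise(p,t);print(t,[(round(x['p'],2),np.round(x['location'])) for x in r])
hsv=cv2.cvtColor(p['image'],cv2.COLOR_RGB2HSV);mk=(((hsv[...,0]<8)|(hsv[...,0]>172))&(hsv[...,1]>150)&(hsv[...,2]>35)).astype(np.uint8)
k,l,s,ce=cv2.connectedComponentsWithStats(mk)
for i in range(1,k):
    if s[i,4]>80: print(s[i],np.round(ce[i],1),np.round(back(p,c,ce[i],.006),3))
print('pred glass',proj(p,c,[.4748,.1797,.006]),'hole',proj(p,c,[.4077,.1654,.006]))
a=cv2.imread('pics/w15.png',0)[100:300,220:420]
cs=cv2.HoughCircles(cv2.GaussianBlur(a,(3,3),.8),cv2.HOUGH_GRADIENT,1,15,param1=100,param2=10,minRadius=5,maxRadius=16)
print(np.round(cs[0][:10]+[220,100,0]))
```

```text
t 31.62 [0.4406 0.1732 0.2726] [-0.195  0.981  0.001] F [0.6 0.5 0. ] w 0.095 0.0
dark_glass [(0.67, array([305., 180.])), (0.45, array([ 12., 214.]))]
dark_grip []
dark_hole [(0.64, array([305., 179.]))]
[293 197  25  24 482] [305.  208.5] [0.442 0.158 0.006]
[ 555  227   85   46 2075] [603.6 243.5] [0.415 0.494 0.006]
[618 259  22  25 310] [631.5 273.9] [0.443 0.539 0.006]
[261 278  13  13 135] [266.8 284.2] [0.536 0.132 0.006]
pred glass [318.15292911 240.92319625] hole [317.23322106 178.92582527]
[[306. 208.  14.]
 [304. 144.   7.]
 [268. 284.   7.]
 [304. 170.   6.]]
```

Run:
```python
from h import *
plate('w15',(305,208.3),(304,144));st()
p,c=cam('top');
for X in [(.442,.158,.006),(.376,.144,.006)]: print(proj(p,c,X))
hsv=cv2.cvtColor(p['image'],cv2.COLOR_RGB2HSV)[250:310,220:290];mk=(((hsv[...,0]<8)|(hsv[...,0]>172))&(hsv[...,1]>120)&(hsv[...,2]>30)).astype(np.uint8)
k,l,s,ce=cv2.connectedComponentsWithStats(mk)
for i in range(1,k):
    if s[i,4]>20: print(s[i],back(p,c,ce[i]+[220,250],.006))
```

```text
w15 len 68.2 centre [0.4096 0.1519] yaw 0.2028
t 31.77 [0.4411 0.1717 0.2726] [-0.192  0.981  0.001] F [ 0.6 -1.2 -0.2] w 0.0951 0.0
[260.61619787 275.10417835]
[264.72156594 299.94534265]
```

Call:
{"api": "send_rows", "payload": {"targets": [[[-0.06, -0.04, -0.08, 0, 0, 0.12, 1], [-0.065, -0.04, -0.14, 0, 0, 0, 1], [0, 0, -0.16, 0, 0, 0, 1], [0, 0, -0.16, 0, 0, 0, 1], [0, 0, -0.06, 0, 0, 0, 1]]]}}

```text
t: 32.23
ee_pos: [0.408, 0.1511, 0.1195]
ee_rot: [-0.101, 0.995, 0.0, -0.002]
ft_force: [1.6, -0.0, 0.0]
gripper_width: 0.0951
grasp_force: 0.0
```

Call:
{"api": "send_rows", "payload": {"targets": [[[0, 0, 0, 0, 0, 0, 1], [0, 0, 0, 0, 0, 0, 1], [0, 0, 0, 0, 0, 0, 1], [0, 0, 0, 0, 0, 0, 1], [0, 0, 0, 0, 0, 0, 1]]]}}

```text
t: 32.65
ee_pos: [0.4099, 0.1526, 0.1243]
ee_rot: [-0.102, 0.995, 0.001, 0.001]
ft_force: [0.1, 0.4, -0.4]
gripper_width: 0.0952
grasp_force: 0.0
```

Run:
```python
from h import *
p,c=shot('w16')
print('fin/glass/hole pred',proj(p,c,[.4422,.158,.006]),proj(p,c,[.3745,.1447,.006]))
print(holepx('w16'))
try: print(refine('w16',tuple(int(t) for t in proj(p,c,[.4422,.158,.006])),30))
except Exception as e: print(e)
```

```text
t 32.7 [0.4097 0.1526 0.1241] [-0.203  0.979  0.001] F [0.7 0.  0.1] w 0.095 0.0
fin/glass/hole pred [318.32136569 284.64078953] [319.13587111 191.59564996]
[[320.5, 191.5, 11.1], [319.5, 284.5, 20.7]]
(array([318.5, 284. ]), 17.9514217376709)
```

Aligned. Down and grip.

Call:
{"api": "send_rows", "payload": {"targets": [[[0, 0, -0.12, 0, 0, 0, 0.5], [0, 0, -0.14, 0, 0, 0, 0], [0, 0, -0.08, 0, 0, 0, -0.5], [0, 0, -0.031, 0, 0, 0, -0.5], [0, 0, 0, 0, 0, 0, -0.5]]]}}

```text
t: 33.12
ee_pos: [0.4089, 0.1525, 0.0295]
ee_rot: [-0.102, 0.995, 0.0, -0.001]
ft_force: [0.2, 0.5, 0.1]
gripper_width: 0.0671
grasp_force: 0.0
```

Call:
{"api": "send_rows", "payload": {"targets": [[[0, 0, 0, 0, 0, 0, -0.5], [0, 0, 0, 0, 0, 0, -0.5], [0, 0, 0, 0, 0, 0, -0.5], [0, 0, 0, 0, 0, 0, -0.7], [0, 0, 0, 0, 0, 0, -0.7]]]}}

```text
t: 33.53
ee_pos: [0.4096, 0.1526, 0.0311]
ee_rot: [-0.102, 0.995, 0.001, 0.001]
ft_force: [0.3, 0.3, 0.2]
gripper_width: 0.0335
grasp_force: 0.0
```

Call:
{"api": "send_rows", "payload": {"targets": [[[0, 0, 0, 0, 0, 0, -1], [0, 0, 0, 0, 0, 0, -1], [0, 0, 0, 0, 0, 0, -1], [0, 0, 0, 0, 0, 0, -1], [0, 0, 0, 0, 0, 0, -1]]]}}

```text
t: 33.95
ee_pos: [0.4093, 0.1526, 0.0305]
ee_rot: [-0.102, 0.995, 0.001, -0.0]
ft_force: [-0.4, 0.1, 3.5]
gripper_width: 0.0117
grasp_force: 35.0
```

Call:
{"api": "send_rows", "payload": {"targets": [[[0, 0, 0, 0, 0, 0, -1], [0, 0, 0, 0, 0, 0, -1], [0, 0, 0, 0, 0, 0, -1], [0, 0, 0, 0, 0, 0, -1], [0, 0, 0, 0, 0, 0, -1]]]}}

```text
t: 34.37
ee_pos: [0.4093, 0.1526, 0.0304]
ee_rot: [-0.102, 0.995, 0.001, -0.0]
ft_force: [-0.3, -1.1, 4.9]
gripper_width: 0.0116
grasp_force: 35.0
```

Call:
{"api": "send_rows", "payload": {"targets": [[[0, 0, 0.06, 0, 0, 0, -1], [0, 0, 0.12, 0, 0, 0, -1], [0, 0, 0.16, 0, 0, 0, -1], [0, 0, 0.16, 0, 0, 0, -1], [0.02, -0.04, 0.12, 0, 0, 0, -1]]]}}

```text
t: 34.78
ee_pos: [0.4136, 0.1432, 0.1879]
ee_rot: [-0.102, 0.995, 0.001, 0.0]
ft_force: [1.0, -1.2, -1.3]
gripper_width: 0.0121
grasp_force: 35.0
```

Call:
{"api": "send_rows", "payload": {"targets": [[[0.043, -0.13, 0, 0, 0, -0.23, -1], [0.043, -0.14, 0, 0, 0, -0.23, -1], [0.043, -0.14, 0, 0, 0, -0.23, -1], [0.043, -0.14, 0, 0, 0, -0.23, -1], [0.043, -0.14, 0, 0, 0, -0.23, -1]]]}}

```text
t: 35.2
ee_pos: [0.468, -0.0316, 0.1852]
ee_rot: [-0.056, 0.998, 0.001, -0.0]
ft_force: [0.8, 0.6, -1.4]
gripper_width: 0.0118
grasp_force: 35.0
```

Call:
{"api": "send_rows", "payload": {"targets": [[[0.043, -0.14, 0, 0, 0, -0.23, -1], [0.043, -0.14, 0, 0, 0, -0.23, -1], [0.043, -0.14, 0, 0, 0, -0.23, -1], [0.043, -0.14, 0, 0, 0, -0.23, -1], [0.043, -0.14, 0, 0, 0, -0.23, -1]]]}}

```text
t: 35.62
ee_pos: [0.5217, -0.2067, 0.1849]
ee_rot: [-0.009, 1.0, 0.001, -0.0]
ft_force: [1.0, 0.5, -1.3]
gripper_width: 0.0119
grasp_force: 35.0
```

```bash
python3 -c "
from h import *
st()"
```

```text
t 35.62 [ 0.5217 -0.2067  0.1849] [-0.019  1.     0.002] F [ 1.   0.5 -1.3] w 0.0119 35.0
```

Call:
{"api": "send_rows", "payload": {"targets": [[[0.03, -0.13, 0, 0, 0, -0.24, -1], [0.02, -0.1, 0, 0, 0, 0, -1], [0, -0.038, -0.1, 0, 0, 0, -1], [0, 0, -0.1, 0, 0, 0, -1], [0, 0, -0.036, 0, 0, 0, -1]]]}}

```text
t: 36.03
ee_pos: [0.5328, -0.2719, 0.1228]
ee_rot: [0.0, 1.0, 0.002, -0.002]
ft_force: [-0.8, -0.2, -3.0]
gripper_width: 0.0119
grasp_force: 35.0
```

Call:
{"api": "send_rows", "payload": {"targets": [[[0, 0, 0, 0, 0, 0, -1], [0, 0, 0, 0, 0, 0, -1], [0, 0, 0, 0, 0, 0, -1], [0, 0, 0, 0, 0, 0, -1], [0, 0, 0, 0, 0, 0, -1]]]}}

```text
t: 36.45
ee_pos: [0.5347, -0.2718, 0.1276]
ee_rot: [-0.001, 1.0, 0.0, 0.001]
ft_force: [-0.1, -0.3, -2.5]
gripper_width: 0.0117
grasp_force: 35.0
```

Call:
{"api": "send_rows", "payload": {"targets": [[[0, 0, 0, 0, 0, 0, -1], [0, 0, 0, 0, 0, 0, -1], [0, 0, 0, 0, 0, 0, -1], [0, 0, 0, 0, 0, 0, -1], [0, 0, 0, 0, 0, 0, -1]]]}}

```text
t: 36.87
ee_pos: [0.5343, -0.272, 0.1264]
ee_rot: [-0.001, 1.0, 0.001, -0.0]
ft_force: [0.8, -0.5, -1.5]
gripper_width: 0.0119
grasp_force: 35.0
```

Call:
{"api": "send_rows", "payload": {"targets": [[[0, 0, 0, 0, 0, 0, -1], [0, 0, 0, 0, 0, 0, -1], [0, 0, 0, 0, 0, 0, -1], [0, 0, 0, 0, 0, 0, -1], [0, 0, 0, 0, 0, 0, -1]]]}}

```text
t: 37.28
ee_pos: [0.5343, -0.272, 0.1263]
ee_rot: [-0.0, 1.0, 0.001, -0.0]
ft_force: [0.6, 0.7, -1.8]
gripper_width: 0.0119
grasp_force: 35.0
```

Call:
{"api": "send_rows", "payload": {"targets": [[[0, 0, 0, 0, 0, 0, -1], [0, 0, 0, 0, 0, 0, -1], [0, 0, 0, 0, 0, 0, -1], [0, 0, 0, 0, 0, 0, -1], [0, 0, 0, 0, 0, 0, -1]]]}}

```text
t: 37.7
ee_pos: [0.5343, -0.272, 0.1264]
ee_rot: [-0.001, 1.0, 0.001, -0.0]
ft_force: [0.0, 0.8, -2.0]
gripper_width: 0.012
grasp_force: 35.0
```

Call:
{"api": "send_rows", "payload": {"targets": [[[0, 0, 0, 0, 0, 0, -1], [0, 0, 0, 0, 0, 0, -1], [0, 0, 0, 0, 0, 0, -1], [0, 0, 0, 0, 0, 0, -1], [0, 0, 0, 0, 0, 0, -1]]]}}

```text
t: 38.12
ee_pos: [0.5343, -0.272, 0.1264]
ee_rot: [-0.0, 1.0, 0.001, -0.0]
ft_force: [0.3, 0.0, -1.8]
gripper_width: 0.0115
grasp_force: 35.0
```

Run:
```python
from h import *
shot('w17');print(holepx('w17'),'ref',holepx('w11'))
```

```text
t 38.17 [ 0.5343 -0.2719  0.1263] [-0.001  1.     0.001] F [ 0.1 -0.4 -1.6] w 0.0119 35.0
[[320.5, 214.5, 16.6]] ref [[320.5, 214.5, 15.5]]
```

Call:
{"api": "send_rows", "payload": {"targets": [[[0, 0, 0.12, 0, 0, 0, -1], [0.014, 0.1, 0.12, 0, 0, -0.1, -1], [0.014, 0.15, 0, 0, 0, -0.1, -1], [0.014, 0.15, 0, 0, 0, 0, -1], [0.014, 0.15, 0, 0, 0, 0, -1]]]}}

```text
t: 38.58
ee_pos: [0.5482, -0.1332, 0.1869]
ee_rot: [0.008, 1.0, 0.0, 0.0]
ft_force: [0.9, 0.3, -2.3]
gripper_width: 0.012
grasp_force: 35.0
```

Call:
{"api": "send_rows", "payload": {"targets": [[[0.014, 0.15, 0, 0, 0.4, 0, -1], [0.014, 0.15, 0, 0, 0.4, 0, -1], [0.014, 0.15, 0, 0, 0.4, 0, -1], [0.014, 0.15, 0, 0, 0.4, 0, -1], [0.014, 0.15, 0, 0, 0.4, 0, -1]]]}}

```text
t: 39.0
ee_pos: [0.5657, 0.0549, 0.1866]
ee_rot: [0.007, 0.997, -0.0, -0.081]
ft_force: [1.4, 0.5, -1.4]
gripper_width: 0.0118
grasp_force: 35.0
```

Call:
{"api": "send_rows", "payload": {"targets": [[[0.014, 0.15, 0, 0, 0, 0, -1], [0.013, 0.15, 0, 0, 0, 0, -1], [0, 0.013, -0.12, 0, 0, 0, -1], [0, 0, -0.14, 0, 0, 0, -1], [0, 0, -0.08, 0, 0, 0, -1]]]}}

```text
t: 39.42
ee_pos: [0.5715, 0.1322, 0.0987]
ee_rot: [0.007, 0.997, -0.0, -0.081]
ft_force: [0.0, -0.1, -1.8]
gripper_width: 0.0121
grasp_force: 35.0
```

Call:
{"api": "send_rows", "payload": {"targets": [[[0, 0, 0, 0, 0, 0, -1], [0, 0, 0, 0, 0, 0, -1], [0, 0, 0, 0, 0, 0, -1], [0, 0, 0, 0, 0, 0, -1], [0, 0, 0, 0, 0, 0, -1]]]}}

```text
t: 39.83
ee_pos: [0.5732, 0.1312, 0.1029]
ee_rot: [0.008, 0.997, 0.0, -0.079]
ft_force: [0.4, -0.2, -2.2]
gripper_width: 0.0117
grasp_force: 35.0
```

Run:
```python
from h import *
shot('w18');print(holepx('w18'))
try: print('spot',refine('w18',(320,215),25))
except Exception as e: print(e)
```

```text
t 39.88 [0.573  0.1312 0.1027] [ 0.015  1.    -0.001] F [ 0.2 -0.4 -0.8] w 0.0116 35.0
[[320.5, 216.5, 12.7]]
spot (array([320.42001343, 217.        ]), 12.580113410949707)
```

Call:
{"api": "send_rows", "payload": {"targets": [[[0, 0, -0.07, 0, 0, 0, -1], [0, 0, -0.07, 0, 0, 0, -1], [0, 0, -0.05, 0, 0, 0, -1], [0, 0, -0.036, 0, 0, 0, -1], [0, 0, 0, 0, 0, 0, -1]]]}}

```text
t: 40.3
ee_pos: [0.5722, 0.1312, 0.0439]
ee_rot: [0.008, 0.997, -0.0, -0.081]
ft_force: [0.5, -0.2, -1.6]
gripper_width: 0.0118
grasp_force: 35.0
```

Call:
{"api": "send_rows", "payload": {"targets": [[[0, 0, 0, 0, 0, 0, -1], [0, 0, 0, 0, 0, 0, -1], [0.02, 0, 0, 0, 0, 0, -1], [0.02, 0, 0, 0, 0, 0, -1], [0.02, -0.001, 0, 0, 0, 0, -1]]]}}

```text
t: 40.72
ee_pos: [0.5884, 0.1311, 0.0453]
ee_rot: [0.007, 0.997, -0.0, -0.079]
ft_force: [-0.8, -0.6, -2.3]
gripper_width: 0.0119
grasp_force: 35.0
```

Call:
{"api": "send_rows", "payload": {"targets": [[[0.02, 0, 0, 0, 0, 0, -1], [0.02, 0, 0, 0, 0, 0, -1], [0.02, -0.001, 0, 0, 0, 0, -1], [0, 0, 0, 0, 0, 0, -1], [0, 0, 0, 0, 0, 0, -1]]]}}

```text
t: 41.13
ee_pos: [0.6026, 0.1308, 0.0447]
ee_rot: [0.008, 0.997, -0.0, -0.08]
ft_force: [0.7, -0.2, -2.9]
gripper_width: 0.0117
grasp_force: 35.0
```

Run:
```python
from h import *
shot('w19');print(holepx('w19'))
a=[cv2.resize(cv2.imread('pics/%s.png'%n)[160:270,250:390],(400,314),interpolation=2) for n in('w13','w19')]
cv2.imwrite('pics/v19.png',np.hstack(a))
```

```text
t 41.18 [0.6024 0.1308 0.0447] [ 0.015  1.    -0.001] F [-0.2 -0.2 -2. ] w 0.0117 35.0
[[319.5, 215.5, 14.7], [320.5, 164.5, 17.4]]
```

View pics/v19.png

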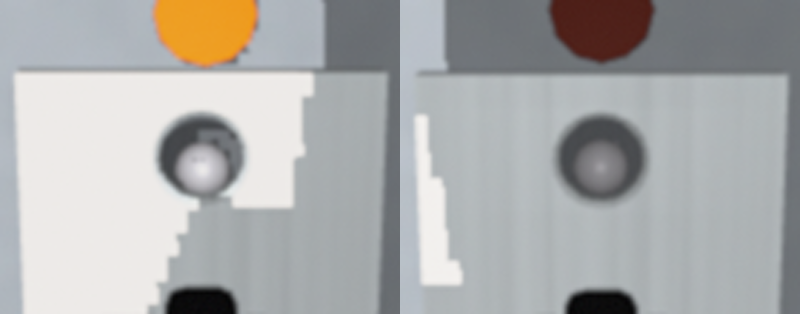

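Dark's pin is in the hole, laterally centred and about 2 mm short. I'll advance and lower.

Call:
{"api": "send_rows", "payload": {"targets": [[[0.008, 0, 0, 0, 0, 0, -1], [-0.003, 0, -0.008, 0, -0.5, 0, -1], [-0.003, 0, -0.008, 0, -0.5, 0, -1], [-0.003, 0, -0.008, 0, -0.5, 0, -1], [0, 0, 0, 0, 0, 0, -1]]]}}

```text
t: 41.6
ee_pos: [0.6012, 0.1309, 0.0387]
ee_rot: [0.007, 1.0, 0.0, -0.02]
ft_force: [0.2, -0.4, -1.1]
gripper_width: 0.0119
grasp_force: 35.0
```

Call:
{"api": "send_rows", "payload": {"targets": [[[-0.004, 0, -0.005, 0, -0.5, 0, -1], [0, 0, 0, 0, 0, 0, -1], [0, 0, 0, 0, 0, 0, -1], [0, 0, 0, 0, 0, 0, -1], [0, 0, 0, 0, 0, 0, -1]]]}}

```text
t: 42.02
ee_pos: [0.6016, 0.1308, 0.0377]
ee_rot: [0.008, 1.0, 0.001, -0.0]
ft_force: [0.9, -0.0, -1.5]
gripper_width: 0.0115
grasp_force: 35.0
```

```bash
python3 -c "
from h import *
st()"
```

```text
t 42.02 [0.6016 0.1308 0.0377] [0.015 1.    0.001] F [ 0.9 -0.  -1.5] w 0.0115 35.0
```

Call:
{"api": "send_rows", "payload": {"targets": [[[0, 0, 0, 0, 0, 0, -0.37], [0, 0, 0, 0, 0, 0, -0.37], [0, 0, 0, 0, 0, 0, -0.37], [0, 0, 0, 0, 0, 0, -0.37], [0, 0, 0, 0, 0, 0, -0.37]]]}}

```text
t: 42.43
ee_pos: [0.6013, 0.1308, 0.0377]
ee_rot: [0.008, 1.0, 0.001, 0.0]
ft_force: [-0.3, 0.7, -0.3]
gripper_width: 0.0297
grasp_force: 0.0
```

Call:
{"api": "send_rows", "payload": {"targets": [[[0, 0, 0.1, 0, 0, 0, -0.37], [0, 0, 0.14, 0, 0, 0, -0.37], [0, 0, 0.14, 0, 0, 0, -0.37], [-0.04, 0, 0.14, 0, 0, 0, -0.37], [-0.04, 0, 0.14, 0, 0, 0, -0.37]]]}}

```text
t: 42.85
ee_pos: [0.5809, 0.1307, 0.2041]
ee_rot: [0.008, 1.0, 0.001, -0.0]
ft_force: [0.6, 0.9, 0.5]
gripper_width: 0.0295
grasp_force: 0.0
```

Call:
{"api": "send_rows", "payload": {"targets": [[[-0.02, 0, 0.02, 0, 0, 0.2, 1], [0, 0, 0, 0, 0, 0, 1], [0, 0, 0, 0, 0, 0, 1], [0, 0, 0, 0, 0, 0, 1], [0, 0, 0, 0, 0, 0, 1]]]}}

```text
t: 43.27
ee_pos: [0.5762, 0.1307, 0.206]
ee_rot: [-0.0, 1.0, 0.0, -0.001]
ft_force: [1.0, -0.4, -0.6]
gripper_width: 0.0578
grasp_force: 0.0
```

Run:
```python
from h import *
p,c=shot('w20')
for nm,pin,yaw in [('dark',(.5656,.1313),-.015),('straw',(.5785,.021),-.01)]:
    u=np.array([np.cos(yaw),np.sin(yaw)])
    for z in (.012,.020):
        px=proj(p,c,np.append(np.array(pin)+69*u/1000,z));print(nm,z,'glass pred',px)
    hsv=cv2.cvtColor(p['image'],cv2.COLOR_RGB2HSV)
    try: print(' seen',refine('w20',tuple(int(t) for t in px),26))
    except Exception as e: print(e)
    print(' hole pred',proj(p,c,np.append(pin,.012)))
a=cv2.imread('pics/w20.png',0)[150:310,160:400]
cs=cv2.HoughCircles(cv2.GaussianBlur(a,(3,3),.8),cv2.HOUGH_GRADIENT,1,15,param1=100,param2=12,minRadius=5,maxRadius=18)
print(np.round(cs[0][:10]+[160,150,0]))
```

```text
t 43.32 [0.5762 0.1307 0.2061] [-0.001  1.     0.001] F [-0.2  0.4  1. ] w 0.0616 0.0
dark 0.012 glass pred [319.30621802 283.31552459]
dark 0.02 glass pred [319.31470657 286.2591839 ]
 seen (array([319.29678345, 283.38504028]), 14.387813568115234)
 hole pred [320.41308317 211.32638167]
straw 0.012 glass pred [204.32437759 296.18906012]
straw 0.02 glass pred [201.86045165 299.38679713]
 seen (array([205.74472046, 295.76760864]), 14.870412826538086)
 hole pred [199.69169933 225.36429346]
[[200. 194.  10.]
 [320. 178.   9.]
 [320. 212.   8.]
 [200. 224.   8.]
 [224. 274.  15.]
 [318. 284.  15.]
 [204. 296.  14.]
 [200. 260.  12.]
 [280. 288.   8.]]
```

Call:
{"api": "send_rows", "payload": {"targets": [[[0, -0.1, 0, 0, 0, 0, -1], [0, -0.15, 0, 0, 0, 0, -1], [0, -0.15, 0, 0, 0, 0, -1], [0, -0.15, 0, 0, 0, 0, -1], [0, -0.15, 0, 0, 0, 0, -1]]]}}

```text
t: 43.73
ee_pos: [0.5761, -0.0458, 0.2066]
ee_rot: [-0.001, 1.0, 0.001, -0.001]
ft_force: [0.3, 0.3, 0.3]
gripper_width: 0.0392
grasp_force: 0.0
```

Call:
{"api": "send_rows", "payload": {"targets": [[[0.01, -0.15, 0, 0, 0, 0, -1], [0, -0.15, 0, 0, 0, 0, -1], [0, -0.14, 0, 0, 0, 0, -1], [0, -0.05, 0, 0, 0, 0, -1], [0, 0, 0, 0, 0, 0, -1]]]}}

```text
t: 44.15
ee_pos: [0.5786, -0.1695, 0.2064]
ee_rot: [0.001, 1.0, 0.001, -0.001]
ft_force: [-0.3, -0.2, 0.6]
gripper_width: 0.0063
grasp_force: 0.0
```

Run:
```python
from h import *
p,c=cam('top');st()
hsv=cv2.cvtColor(p['image'],cv2.COLOR_RGB2HSV)[240:275,360:400];mk=(((hsv[...,0]<5)|(hsv[...,0]>175))&(hsv[...,1]>180)&(hsv[...,2]>90)).astype(np.uint8)
k,l,s,ce=cv2.connectedComponentsWithStats(mk)
for i in range(1,k): print(s[i],back(p,c,ce[i]+[360,240],.075))
```

```text
t 44.2 [ 0.5786 -0.1676  0.2065] [0.001 1.    0.002] F [0.2 1.3 0.1] w 0.0028 0.0
```

Call:
{"api": "send_rows", "payload": {"targets": [[[0, 0, -0.14, 0, 0, 0, -1], [0, 0, -0.14, 0, 0, 0, -1], [0, 0, -0.14, 0, 0, 0, -1], [0, 0, -0.096, 0, 0, 0, -1], [0, 0, 0, 0, 0, 0, -1]]]}}

```text
t: 44.62
ee_pos: [0.5768, -0.1642, 0.0738]
ee_rot: [-0.001, 1.0, 0.002, -0.004]
ft_force: [-0.7, 0.2, -0.8]
gripper_width: 0.0005
grasp_force: 0.0
```

Call:
{"api": "send_rows", "payload": {"targets": [[[-0.05, 0, 0, 0, 0, 0, -1], [-0.05, 0, 0, 0, 0, 0, -1], [-0.05, 0.004, 0, 0, 0, 0, -1], [-0.05, 0.004, 0, 0, 0, 0, -1], [-0.04, 0.004, 0, 0, 0, 0, -1]]]}}

```text
t: 45.03
ee_pos: [0.5189, -0.1628, 0.0801]
ee_rot: [-0.001, 1.0, 0.0, 0.001]
ft_force: [2.2, -0.0, 0.6]
gripper_width: 0.0004
grasp_force: 0.7
```

Call:
{"api": "send_rows", "payload": {"targets": [[[-0.02, 0.004, 0, 0, 0, 0, -1], [-0.012, 0, 0, 0, 0, 0, -1], [0, 0, 0, 0, 0, 0, -1], [0, 0, 0, 0, 0, 0, -1], [0, 0, 0, 0, 0, 0, -1]]]}}

```text
t: 45.45
ee_pos: [0.5112, -0.1627, 0.0786]
ee_rot: [-0.001, 1.0, 0.001, 0.0]
ft_force: [0.0, 0.2, 0.0]
gripper_width: 0.0003
grasp_force: 0.0
```

Call:
{"api": "send_rows", "payload": {"targets": [[[-0.008, 0, 0, 0, 0, 0, -1], [-0.006, 0, 0, 0, 0, 0, -1], [0, 0, 0, 0, 0, 0, -1], [0, 0, 0, 0, 0, 0, -1], [0, 0, 0, 0, 0, 0, -1]]]}}

```text
t: 45.87
ee_pos: [0.5072, -0.1627, 0.0786]
ee_rot: [-0.0, 1.0, 0.001, -0.0]
ft_force: [0.8, -1.1, 0.1]
gripper_width: 0.0005
grasp_force: 0.1
```

Call:
{"api": "send_rows", "payload": {"targets": [[[0.06, 0, 0, 0, 0, 0, -1], [0.08, 0, 0, 0, 0, 0, -1], [0, 0, 0.12, 0, 0, 0, -1], [0, 0, 0.16, 0, 0, 0, -1], [0, 0.05, 0.16, 0, 0, 0, -1]]]}}

```text
t: 46.28
ee_pos: [0.542, -0.1511, 0.1889]
ee_rot: [0.0, 1.0, 0.001, -0.001]
ft_force: [1.1, -0.4, -0.3]
gripper_width: 0.0004
grasp_force: 0.0
```

Call:
{"api": "send_rows", "payload": {"targets": [[[-0.1, 0.12, 0.1, 0, 0, 0, -1], [-0.12, 0.12, 0.1, 0, 0, 0, -1], [-0.12, 0.12, 0, 0, 0, 0, -1], [-0.12, 0.12, 0, 0, 0, 0, -1], [0, 0, 0, 0, 0, 0, -1]]]}}

```text
t: 46.7
ee_pos: [0.4305, -0.0354, 0.2323]
ee_rot: [-0.001, 1.0, 0.001, -0.001]
ft_force: [1.4, -0.5, 0.1]
gripper_width: 0.0003
grasp_force: 0.0
```

Run:
```python
from h import *
for n in ['wrist','top']:
    p,c=cam(n);st()
    hsv=cv2.cvtColor(p['image'],cv2.COLOR_RGB2HSV);mk=(((hsv[...,0]<5)|(hsv[...,0]>175))&(hsv[...,1]>180)&(hsv[...,2]>90)).astype(np.uint8)
    k,l,s,ce=cv2.connectedComponentsWithStats(mk)
    for i in range(1,k):
        if s[i,4]>15: print(n,s[i],np.round(back(p,c,ce[i],.075),4))
for t in ['straw_glass','amber_glass','dark_glass','mug','tape_roll','vial']:
    print(t,[(round(x['p'],2),np.round(x['location']).tolist()) for x in ctrl.recognise(p,t)[:1]])
for pin,yaw in [((.5656,.1313),-.015),((.5785,.021),-.01),((.5699,-.0809),-.045)]:
    print(np.round(proj(p,c,[pin[0]+.036,pin[1]+.036*yaw,.02])))
```

```text
t 46.75 [ 0.4333 -0.0371  0.2326] [-0.003  1.     0.001] F [ 0.5 -1.4 -0.8] w 0.0003 0.0
wrist [154 277  28  28 612] [ 0.4827 -0.1648  0.075 ]
t 46.8 [ 0.435  -0.0383  0.2327] [-0.003  1.     0.001] F [ 0.4 -1.   0.2] w 0.0003 0.0
top [441 180  26  25 479] [ 0.6692 -0.348   0.075 ]
top [382 256   6   9  46] [ 0.4823 -0.1652  0.075 ]
top [489 307  17   8  81] [ 0.3595 -0.4544  0.075 ]
straw_glass [(0.63, [312.0, 211.0])]
amber_glass [(0.79, [353.0, 215.0])]
dark_glass [(0.91, [276.0, 215.0])]
mug [(0.19, [352.0, 217.0])]
tape_roll [(0.9, [177.0, 185.0])]
vial [(0.44, [237.0, 188.0])]
[273. 216.]
[314. 213.]
[351. 217.]
```

```bash
python3 -c "
from h import *
print(ctrl.sign_off())"
```

```text
the job is handed in; nothing more can be done
None
```

I viewed all three plates over the lamp and docked them (straw, amber, dark), switched the lamp back off and handed the job in at about 47 s on the robot's clock; camera checks agreed with each dock and the toggle, but the sign-off returned no verdict.

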